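# Dose heel plugs from the slide-gate hopper

## Robot

A 7-joint arm with a two-finger parallel gripper is mounted at the origin on the work surface. World frame = base frame: x ahead of the robot, y to its left, z up, the work surface at z = 0. Lengths are in m, angles in rad, forces in N, time in s.
With the tool pointing down it reaches from about 0.425 to 0.95 m from the base axis. Payload 16.7 kg.
Tool frame: the origin (TCP) lies at the very end of the fingers, on their centre line; the grasp point (between the pads) lies 19 mm behind it (arm.grip_point_offset is the distance from the TCP to the grasp point, in m); z points along the fingers, y is the direction in which the jaws open and shut (so a half turn about z gives the same grasp; the last joint's range is limited). The gripper opens to 94 mm and grips with 3 to 60 N. Pads are 16 mm wide; open, the fingers measure 119 mm over their backs; the gripper's body (75 mm by 177 mm) begins 78 mm behind the grasp point.
Start: joints at [-1.319, 0.426, 0.074, 1.606, -0.034, 1.111, -0.067], TCP at [0.263, 0.621, 0.205] pointing down, gripper open.
Joint ranges: [-2.85, 2.85], [-0.5, 2.14], [-1.23, 1.37], [0.21, 2.46], [-1.02, 4.16], [0.16, 2.05], [-2.73, 2.73]. Speed limits (rad/s): [1.89, 1.89, 2.39, 2.39, 3.01, 3.01, 3.01].

## Interface

Orientations are given as a 3x3 rotation matrix whose columns are the frame's x, y, z axes.
In Python, from cell import arm gives the robot as it stands.
- The arm moves only by the tool carry_out, never from a script. Its argument "deltas" is a list of rows, each an object with "translation": the shift along the tool's x, y, z normalised to -1 to 1, where 1 is 80 mm, a list of three; "spin": the turn about the tool's z normalised to -1 to 1, where 1 is 1.5 rad; "claw": the gripper's target within -1 to 1 (shut at 1, half-way at 0, fully open at -1). In form: [{"translation": [dx, dy, dz], "spin": spin, "claw": claw}, ...]. A call has 1 to 8 rows; each row shifts and turns the pose as measured when the row begins, along the tool's axes as they then stand; what a row does not reach is not made up. A row lasts 1/8 s, in which the tool goes at most 62.5 mm and 10.7 degrees, less where a joint would pass 70% of its speed; a pose out of reach is approached as far as the arm can. A call with a number of a shift or a turn outside -1 to 1 is refused whole. A call with a gripper value outside its range is refused whole. The fingers move at their own pace and stop on an object; "newtons" is the grip in N (left out, the last holds). Time passes only in rows, so rows that do not move let the fingers close. It gives the time, the measured TCP pose, the force and the opening at its end, in the units of the state.
- arm.get_obs(): the state, without advancing time (a new reading comes with each control period).
- arm.capture(name): name is "scene" or "top" or "wrist"; returns a dict with "img" (384x512x3 uint8, red, green, blue), "z_map" (384x512 float32, m along the optical axis (not along the pixel's ray), 0 where there is no reading), "intrinsics" (3x3 intrinsics, pixels), "k1" (the pictures are not rectified: a ray, as slopes to the right and down, at radius r is drawn at 1 + k1 r^2 times it, then the intrinsics apply), "world_from_camera" (4x4, takes a point from camera to world coordinates). Camera axes: x right, y up, looking along -z (the intrinsics and any distortion apply to the point x, -y, -z); pixel columns grow to the right and rows downward; lengths in m; the calibration is good to about 2 mm. A picture is of the moment at which its call begins.
- arm.close_job(): hands the job in, once; it reports no verdict.
Trained networks look in the newest picture that a camera, given by its name, has taken for a name from the list of things; names that differ only in an ending like _2 or _b are one class to them, and where a whole thing is asked for, a point or a joint stands for the part that bears it (a point fixed in the world has none). Each returns a list of dicts, best first, with "confidence" (0 to 1); they miss things now and then, are a little off and sometimes report something else, mostly with a low value. They report only what shows in the picture. A call takes as long as a camera call. They do not tell look-alikes from the thing itself.
- arm.search_frame(camera, target): "centre" ([column, row] in pixels, amid what is visible of it).
- arm.outline_of(camera, target): "mask" (384x512 bool, what is visible of it) and "centre" ([column, row] in pixels, amid what is visible of it).
The state is a dict: "time": time; "joint_pos": joint angles; "qd": joint speeds; "tau": joint torques, N m; "tool_pos": TCP position; "eef_rot": TCP orientation; "contact_force": force on the tool from outside, world axes, zero at the start; "moment": the same for the moment, N m; "grip_width": finger opening in m.
Only numpy, scipy, OpenCV 4.12 (cv2) and the standard library are available. Lean on these libraries where they do the work, as an engineer would, in place of code of your own. Each camera call takes 0.05 s, during which the arm holds its last target.

## Task

Pull the hopper's slide gate partway open, just far enough for the four reddish-brown heel plugs of the far chamber to drop into the yellow tray while the black ones stay in the hopper, then push the gate fully shut with the tray still in place. Then draw the tray forward from under the hopper by its handle, lift it clear and set it down level in the middle of the green mat with the four plugs still in it, and let go. Leave the shoe last, glue bottle and carton where they stand.

Things in the scene. Friction and masses are not known exactly. Their poses are not given: they have to be found in the camera images.
- hopper: blue dosing hopper with clear cheeks, fixed to the bench, standing sideways to the robot: 158 mm along x, 76 mm wide (stand 160), 213 mm high, open on top. Origin on the bench under its middle; x to its back, about the robot's right; z up. A divider at x=0, 6 mm thick, parts a near chamber (x -49 to -3 mm, black plugs) from a far one (x 3 to 49 mm, brown plugs), 60 mm wide, open below onto the gate
- hopper_lip (a point): lower front corner of the hopper's overhanging upper front wall, at hopper x=-78 mm, 145 mm above the bench. From here the wall goes up to 213 mm, and slopes down and back to x=-53 mm at 105 mm, then straight down to 70 mm. It stands over the gate tab: a gripper holding the tab must lean out, away from the hopper's front (towards its -x), by 30 to 45 degrees
- tray_bay (a point): point on the bench under the hopper's middle, where the tray stands between the hopper's side plates (inner faces at hopper y +-44 mm, x -45 to 45 mm, 105 mm high), with a stop plate behind it at x=66 mm, 50 mm high. Axes as the hopper's
- gate (a joint): how far the gate is pulled out (m): 0 shut (hard stop), grows as it slides along the hopper's -x, 0.11 fully out; stays where left, friction about 2.5 N; may start up to 6 mm ajar. Its back edge moves forward when pulled, so the far chamber opens first: quite clear at 0.051. The near one starts to open at 0.057 and its plugs can fall from about 0.065
- gate_back (a point): middle of the gate's back edge, 65 mm above the bench, at hopper x=54 mm when shut; moves with the gate. The gate is a flat aluminium plate, 60 mm wide, 158 mm long, 6 mm thick, underside 62 mm and top 68 mm above the bench; the plugs rest on it. Shut, its front end is at hopper x=-104 mm
- gate_grip (a point): middle of the gate's upright red tab, to grip: 14 mm wide across the hopper's y, 20 mm along x, standing from 68 to 110 mm above the bench; this point is 94 mm above the bench and, with the gate shut, at hopper x=-94 mm. It moves with the gate; axes as the hopper's
- tray_center (a point): centre of the yellow open tray, half-way up: 120 mm along its x, 76 wide, 45 high, walls 3 mm, about 120 g. Starts on the bench under the hopper, rim 17 mm below the gate. Its handle points along its -x, out of the hopper's front. It can be lifted only after it is drawn about 165 mm along the hopper's -x, until its back wall is past the front end of the gate
- tray_grip (a point): grip point on the tray's handle, an upright yellow rib 12 mm wide (along the tray's y) from the tray's front wall at tray x=-60 mm to x=-151 mm, 20 to 55 mm above the tray's underside; this point is at x=-138 mm, 40 mm up. With the tray in place the red tab stands 34 mm behind it and higher, so lean the gripper out here too. Axes as the tray's
- mat: thin green mat fixed flat on the bench, 190 mm (its x) by 150 mm (its y), 4 mm thick; origin at the centre of its underside. It lies to the robot's left of the hopper
- last: bystander: green shoe last lying on its sole, about 165 mm long and 78 mm high; origin at the middle of its underside; stands at the far side of the bench, beyond the hopper and the mat
- glue: bystander: white glue bottle with a blue cap, 60 mm diameter, 120 mm high; origin at the centre of its underside
- carton: bystander: small white carton, 104 x 84 x 77 mm; origin at the centre of its underside
- far0_center (a point): centre of a reddish-brown round plug (20 mm diameter, 16 mm high, 12 g), one of four to be dropped; at the start it lies in the far chamber of the hopper
- near0_center (a point): centre of a black round plug (20 mm diameter, 16 mm high, 12 g), one of four to stay in the hopper; at the start it lies in the near chamber of the hopper
- far1_center (a point): centre of a reddish-brown round plug (20 mm diameter, 16 mm high, 12 g), one of four to be dropped; at the start it lies in the far chamber of the hopper
- near1_center (a point): centre of a black round plug (20 mm diameter, 16 mm high, 12 g), one of four to stay in the hopper; at the start it lies in the near chamber of the hopper
- far2_center (a point): centre of a reddish-brown round plug (20 mm diameter, 16 mm high, 12 g), one of four to be dropped; at the start it lies in the far chamber of the hopper
- near2_center (a point): centre of a black round plug (20 mm diameter, 16 mm high, 12 g), one of four to stay in the hopper; at the start it lies in the near chamber of the hopper
- far3_center (a point): centre of a reddish-brown round plug (20 mm diameter, 16 mm high, 12 g), one of four to be dropped; at the start it lies in the far chamber of the hopper
- near3_center (a point): centre of a black round plug (20 mm diameter, 16 mm high, 12 g), one of four to stay in the hopper; at the start it lies in the near chamber of the hopper
There are look-alikes about, which are no part of the job. What is meant by the hopper is not purple or turquoise, and is the smaller of those in its own colour.

How it is judged:
On the way, in this order (a step that is already met when the one before it is completed fails the run):
1. all four reddish-brown plugs lie in the tray, which is still under the hopper, and the black ones are still in the hopper (x of far0_center in the frame of tray_center between -0.058 and 0.058 m and y of far0_center in the frame of tray_center between -0.036 and 0.036 m and z of far0_center in the frame of tray_center between -0.022 and 0.022 m and x of far1_center in the frame of tray_center between -0.058 and 0.058 m and y of far1_center in the frame of tray_center between -0.036 and 0.036 m and z of far1_center in the frame of tray_center between -0.022 and 0.022 m and x of far2_center in the frame of tray_center between -0.058 and 0.058 m and y of far2_center in the frame of tray_center between -0.036 and 0.036 m and z of far2_center in the frame of tray_center between -0.022 and 0.022 m and x of far3_center in the frame of tray_center between -0.058 and 0.058 m and y of far3_center in the frame of tray_center between -0.036 and 0.036 m and z of far3_center in the frame of tray_center between -0.022 and 0.022 m and x of near0_center in the frame of hopper between -0.075 and 0 m and z of each of near0_center, near1_center, near2_center, near3_center in the frame of hopper above 0.066 m and x of near1_center in the frame of hopper between -0.075 and 0 m and x of near2_center in the frame of hopper between -0.075 and 0 m and x of near3_center in the frame of hopper between -0.075 and 0 m and x of tray_center in the frame of hopper between -0.04 and 0.02 m and y of tray_center in the frame of hopper between -0.015 and 0.015 m), for 0.2 s.
2. the gate is pushed shut (within 4 mm) with the tray still under the hopper (value of joint gate below 0.004 m and x of far0_center in the frame of tray_center between -0.058 and 0.058 m and y of far0_center in the frame of tray_center between -0.036 and 0.036 m and z of far0_center in the frame of tray_center between -0.022 and 0.022 m and x of far1_center in the frame of tray_center between -0.058 and 0.058 m and y of far1_center in the frame of tray_center between -0.036 and 0.036 m and z of far1_center in the frame of tray_center between -0.022 and 0.022 m and x of far2_center in the frame of tray_center between -0.058 and 0.058 m and y of far2_center in the frame of tray_center between -0.036 and 0.036 m and z of far2_center in the frame of tray_center between -0.022 and 0.022 m and x of far3_center in the frame of tray_center between -0.058 and 0.058 m and y of far3_center in the frame of tray_center between -0.036 and 0.036 m and z of far3_center in the frame of tray_center between -0.022 and 0.022 m and x of tray_center in the frame of hopper between -0.04 and 0.02 m and y of tray_center in the frame of hopper between -0.015 and 0.015 m), for 0.2 s.
At the end, for the whole second after the job is handed in: The gate is shut within 4 mm; the tray rests level on the green mat, its centre within 40 mm of the mat's centre, with all four reddish-brown plugs in it; all four black plugs are still in the hopper's near chamber (value of joint gate below 0.004 m and x of far0_center in the frame of tray_center between -0.058 and 0.058 m and y of far0_center in the frame of tray_center between -0.036 and 0.036 m and z of far0_center in the frame of tray_center between -0.022 and 0.022 m and x of far1_center in the frame of tray_center between -0.058 and 0.058 m and y of far1_center in the frame of tray_center between -0.036 and 0.036 m and z of far1_center in the frame of tray_center between -0.022 and 0.022 m and x of far2_center in the frame of tray_center between -0.058 and 0.058 m and y of far2_center in the frame of tray_center between -0.036 and 0.036 m and z of far2_center in the frame of tray_center between -0.022 and 0.022 m and x of far3_center in the frame of tray_center between -0.058 and 0.058 m and y of far3_center in the frame of tray_center between -0.036 and 0.036 m and z of far3_center in the frame of tray_center between -0.022 and 0.022 m and x of near0_center in the frame of hopper between -0.075 and 0 m and z of each of near0_center, near1_center, near2_center, near3_center in the frame of hopper above 0.066 m and x of near1_center in the frame of hopper between -0.075 and 0 m and x of near2_center in the frame of hopper between -0.075 and 0 m and x of near3_center in the frame of hopper between -0.075 and 0 m and horizontal distance between tray_center and mat below 0.04 m and height (world z) of tray_center between 0.022 and 0.032 m and angle between tray_center's own z axis and vertical below 0.08 rad and contact force between tray and mat above 0.3 N); the robot touches nothing.
It fails at once if the shoe last is shoved more than 30 mm or tipped over (distance of last from where it was at the start of the episode above 0.03 m or angle between last's own z axis and vertical above 0.4 rad).
It fails at once if the glue bottle is shoved more than 30 mm or tipped over (distance of glue from where it was at the start of the episode above 0.03 m or angle between glue's own z axis and vertical above 0.4 rad).
It fails at once if the carton is shoved more than 30 mm or tipped over (distance of carton from where it was at the start of the episode above 0.03 m or angle between carton's own z axis and vertical above 0.4 rad).
It also fails if it takes over 61 s, if anything falls off the work surface, if the arm or the gripper's body presses on something with over 40 N, if the wrist force passes 120 N, or if a joint passes its speed limit or range.

## Working session

There is one attempt and no reset: what is moved stays moved. The work goes in short steps, Python scripts to look and compute and a tool call to move; the robot and the scene stay as the last step left them, time stands still between calls to the robot, and variables do not carry over. Pictures are saved under pics/ and viewed, and the job is handed in when it is done.

Besides the shell and the picture viewer there is one more tool, called after "Request:" as name(argument=value, ...) on one line, values as JSON. carry_out: Moves the arm, as the interface text tells. Its arguments: {"type":"object","properties":{"deltas":{"type":"array","items":{"type":"object","properties":{"translation":{"type":"array","items":{"type":"number"}},"spin":{"type":"number"},"claw":{"type":"number"}}}},"newtons":{"type":"number"}},"required":["deltas"]}

```bash
ls; mkdir -p pics
cat > h.py <<'E'
import numpy as np, cv2
from cell import arm
def save(name, cap, f=1.0):
    im=cv2.cvtColor(cap["img"],cv2.COLOR_RGB2BGR)
    if f!=1: im=cv2.resize(im,None,fx=f,fy=f)
    cv2.imwrite("pics/"+name+".png",im)
def cloud(cap):
    K=np.array(cap["intrinsics"]);k1=cap["k1"];Z=cap["z_map"]
    h,w=Z.shape
    u,v=np.meshgrid(np.arange(w),np.arange(h))
    d=np.stack([(u-K[0,2])/K[0,0],(v-K[1,2])/K[1,1]],-1)
    p=d.copy()
    for _ in range(20):
        r2=(p**2).sum(-1,keepdims=True); p=d/(1+k1*r2)
    P=np.stack([p[...,0]*Z,-p[...,1]*Z,-Z,np.ones_like(Z)],-1)
    W=P@np.array(cap["world_from_camera"]).T
    W=W[...,:3]; W[Z<=0]=np.nan
    return W
def proj(cap,X):
    K=np.array(cap["intrinsics"]);k1=cap["k1"];T=np.linalg.inv(cap["world_from_camera"])
    X=np.atleast_2d(X);c=X@T[:3,:3].T+T[:3,3]
    p=np.stack([c[:,0]/-c[:,2],-c[:,1]/-c[:,2]],-1)
    p=p*(1+k1*(p**2).sum(-1,keepdims=True))
    return p@np.diag([K[0,0],K[1,1]])+[K[0,2],K[1,2]]
E
python3 - <<'E'
from h import *
for n in ["scene","top","wrist"]:
    c=arm.capture(n); save(n+"0",c,1.5)
    np.savez(""+n+"0.npz",**c)
    print(n,c["world_from_camera"],c["k1"])
    for t in ["hopper","gate","tray_center","mat","last","glue","carton"]:
        print(t,[(round(r["confidence"],2),np.round(r["centre"])) for r in arm.search_frame(n,t)])
print(arm.get_obs())
E
```

```text
pics
scene [[ 0.85518247 -0.34486842  0.38694795  0.86869766]
 [ 0.51822464  0.55404216 -0.65152168 -0.78916006]
 [ 0.01030377  0.75769589  0.65252646  0.78536566]
 [ 0.          0.          0.          1.        ]] -0.05667208812975559
hopper [(0.98, array([258., 111.])), (0.88, array([128., 195.])), (0.81, array([350., 265.])), (0.78, array([254., 223.])), (0.74, array([243., 253.]))]
gate [(0.61, array([246., 134.])), (0.42, array([281., 217.]))]
tray_center [(0.85, array([244., 252.]))]
mat [(0.73, array([331., 171.]))]
last []
glue [(0.62, array([175., 238.]))]
carton [(0.75, array([222., 306.]))]
top [[-0.02088843  0.99824509 -0.05541132  0.39743166]
 [-0.99943671 -0.01939301  0.02738939 -0.08143589]
 [ 0.02626673  0.05595222  0.99808788  1.24082584]
 [ 0.          0.          0.          1.        ]] -0.15512325015079545
hopper [(0.98, array([136., 260.])), (0.87, array([306., 164.])), (0.87, array([321.,  56.]))]
gate [(0.97, array([274., 161.])), (0.76, array([317., 296.])), (0.75, array([148., 262.])), (0.58, array([271.,  61.]))]
tray_center [(0.72, array([260., 162.]))]
m
[... 711 characters left out ...]
4,
        1.11082068, -0.06713333]), 'qd': array([ 0.00013558,  0.00224552,  0.00197968, -0.00027943,  0.0003588 ,
       -0.00034429, -0.00150834]), 'tau': array([-7.28549730e-04, -9.35558009e+01,  3.66275892e+00, -4.54532504e+01,
       -4.89085587e-02,  1.32073788e-02,  6.29800229e-05]), 'tool_pos': array([0.26335072, 0.62146234, 0.20548609]), 'eef_rot': array([[-9.20712357e-01,  3.90241917e-01, -4.67315696e-05],
       [ 3.90241919e-01,  9.20712357e-01, -2.63659139e-05],
       [ 3.27372488e-05, -4.25120401e-05, -9.99999999e-01]]), 'contact_force': array([-0.47217673,  0.31878747, -0.08445969]), 'moment': array([ 0.00293117,  0.03064368, -0.06324602]), 'grip_width': 0.09387626744447403}
```

View pics/scene0.png

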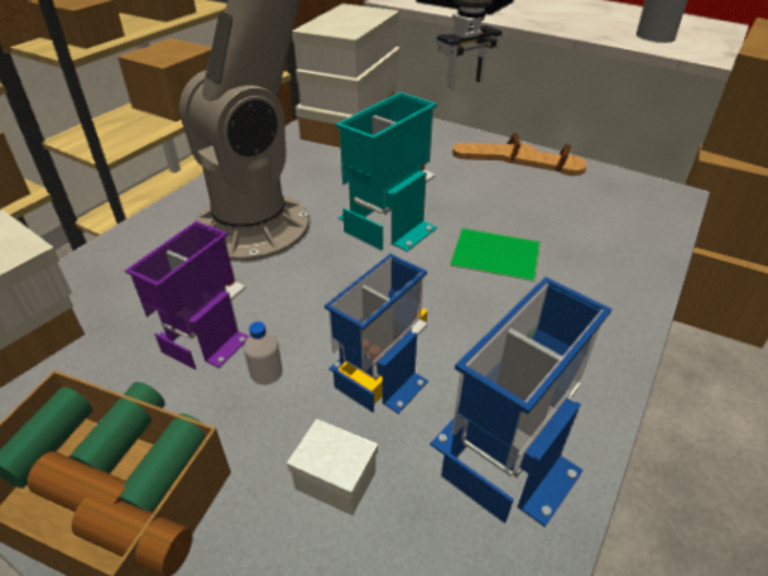

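View pics/top0.png

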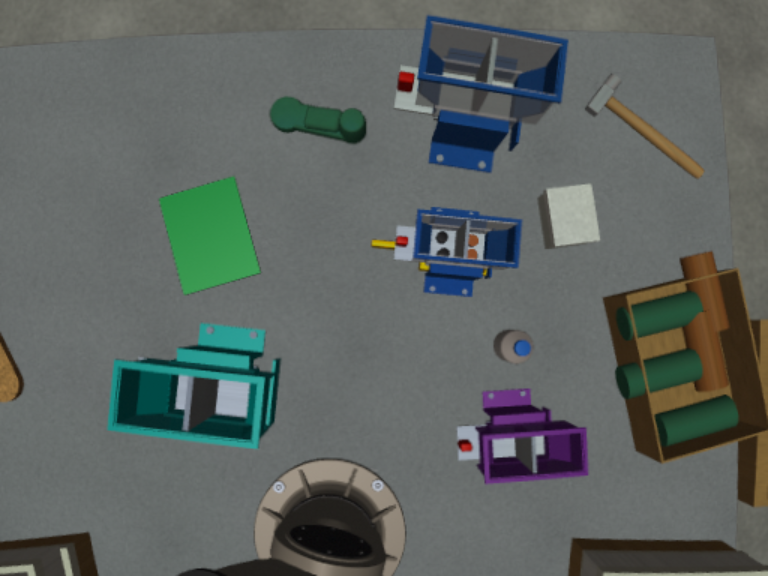

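View pics/wrist0.png

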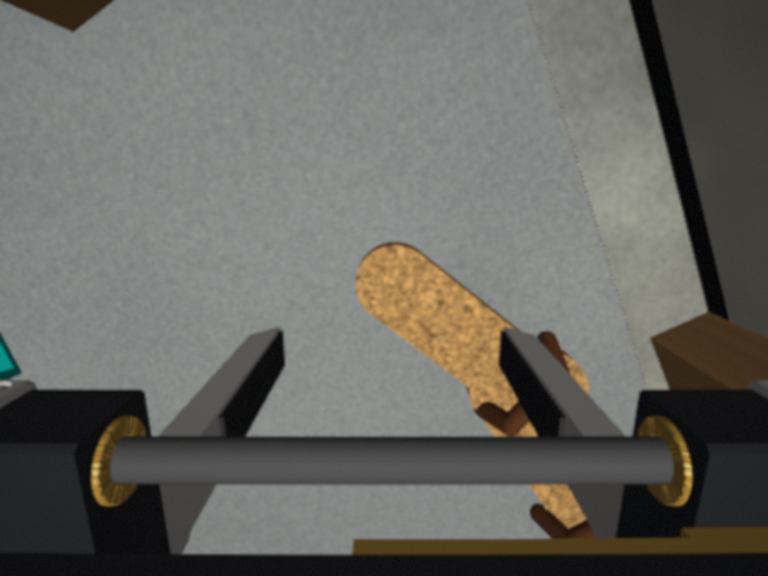

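The small blue hopper, top-view display (468,238), is the target. Its red tab is at (402,241), the tray handle at (383,243) and the mat at (210,235). I can't command a tilt through this interface, so I need to think about the lean. First I'll measure the poses.

Run:
```python
from h import *
print([a for a in dir(arm) if not a.startswith('_')], arm.grip_point_offset)
c=dict(np.load("top0.npz")); W=cloud(c); I=c["img"].astype(int)
R,G,B=I[...,0],I[...,1],I[...,2]
red=(R>120)&(G<70)&(B<70)
yel=(R>150)&(G>110)&(B<70)
grn=(G>110)&(R<70)&(B<90)
blu=(B>70)&(R<50)&(G<90)
win=np.zeros(red.shape,bool); win[130:205,240:355]=1
def st(m):
    P=W[m];P=P[~np.isnan(P[:,0])];return P
for n,m in [("red",red&win),("yel",yel&win)]:
    P=st(m);print(n,len(P),P.min(0),P.max(0),np.median(P,0))
P=st(grn);P=P[abs(P[:,2]-.004)<.01];print("mat",len(P),cv2.minAreaRect((P[:,:2]*1000).astype(np.float32)),np.median(P[:,2]))
P=st(blu&win);print(P[:,2].max());
T=P[P[:,2]>.200];print("hopper rim",len(T),cv2.minAreaRect((T[:,:2]*1000).astype(np.float32)),np.median(T[:,2]))
# plate (grey/white) at z .055-.08
gr=(abs(R-B)<25)&(R>110)&win
P=st(gr);P=P[(P[:,2]>.05)&(P[:,2]<.085)]
print("plate",len(P),P.min(0),P.max(0))
```

```text
['IKError', 'capture', 'close_job', 'get_obs', 'grip_point_offset', 'outline_of', 'search_frame'] 0.0188
red 34 [ 0.5214478  -0.14776212  0.10265041] [ 0.53234878 -0.1297627   0.11345537] [ 0.52696069 -0.1399237   0.10886048]
yel 78 [ 0.47216324 -0.29073193 -0.00395924] [ 0.53466166 -0.08938446  0.05971651] [ 0.52615871 -0.11592389  0.05384074]
mat 3493 ((556.351318359375, 215.05126953125), (189.40249633789062, 150.0558319091797), 15.16860580444336) 0.003472308700431137
0.21785669918092143
hopper rim 478 ((516.7390747070312, -236.087158203125), (162.3426971435547, 76.35296630859375), 83.52117919921875) 0.2119337792928938
plate 493 [ 0.48865858 -0.28565333  0.0604067 ] [ 0.55846475 -0.12580309  0.08437092]
```

Run:
```python
from h import *
c=dict(np.load("top0.npz"))
im=cv2.cvtColor(c["img"],cv2.COLOR_RGB2BGR)[130:205,240:360]
cv2.imwrite("pics/topz.png",cv2.resize(im,None,fx=6.5,fy=6.5,interpolation=cv2.INTER_CUBIC))
c=dict(np.load("scene0.npz"))
im=cv2.cvtColor(c["img"],cv2.COLOR_RGB2BGR)[160:285,200:330]
cv2.imwrite("pics/scz.png",cv2.resize(im,None,fx=4.5,fy=4.5,interpolation=cv2.INTER_CUBIC))
```

```text
(no output)
```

View pics/topz.png

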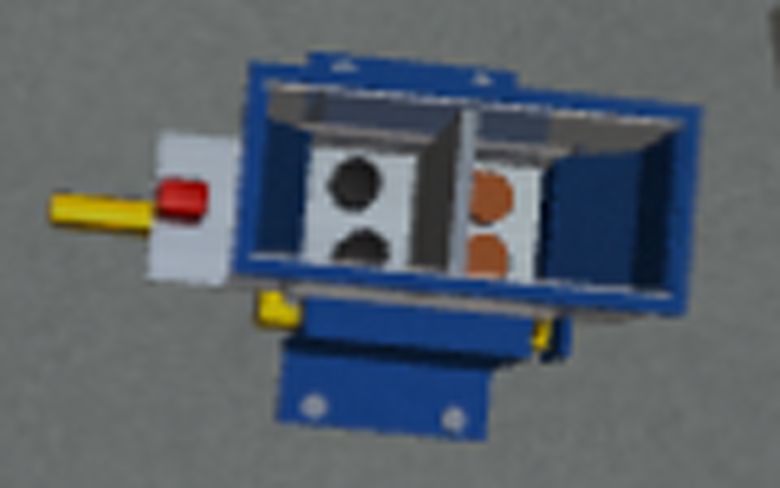

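View pics/scz.png

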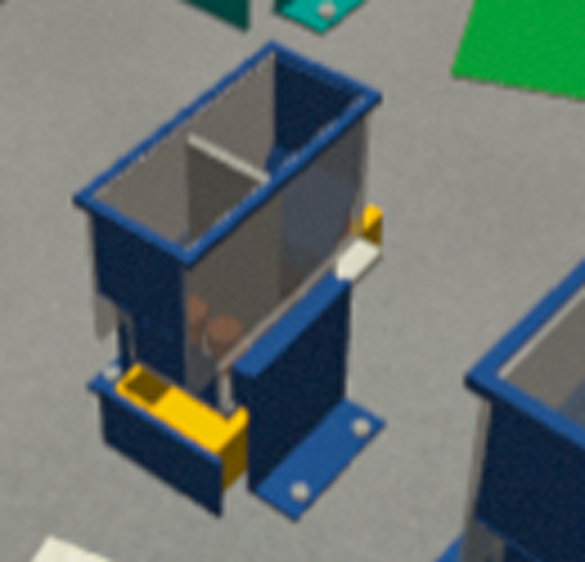

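```bash
cat >> h.py <<'E'
def rows(target, spin=0.0, n=None, R=None, p=None, vmax=0.058, smax=0.18):
    """rows for straight line to target TCP; spin total rad about tool z"""
    o=arm.get_obs(); R=o["eef_rot"] if R is None else R; p=o["tool_pos"] if p is None else p
    d=np.array(target)-p
    if n is None: n=int(max(1,np.ceil(np.linalg.norm(d)/vmax),np.ceil(abs(spin)/smax)))
    out=[]
    for i in range(n):
        t=R.T@(d/n)/0.08
        out.append({"translation":[round(float(x),3) for x in t],"spin":round(spin/n/1.5,3)})
        a=spin/n;c,s=np.cos(a),np.sin(a)
        R=R@np.array([[c,-s,0],[s,c,0],[0,0,1]])
    return out
def show(rr):
    for r in rr: print(r)
E
python3 - <<'E'
from h import *
show(rows([0.06,0.52,0.35],1.283,8))
E
```

```text
{'translation': [0.231, -0.27, -0.226], 'spin': 0.107}
{'translation': [0.185, -0.303, -0.226], 'spin': 0.107}
{'translation': [0.134, -0.329, -0.226], 'spin': 0.107}
{'translation': [0.08, -0.346, -0.226], 'spin': 0.107}
{'translation': [0.023, -0.354, -0.226], 'spin': 0.107}
{'translation': [-0.034, -0.354, -0.226], 'spin': 0.107}
{'translation': [-0.09, -0.344, -0.226], 'spin': 0.107}
{'translation': [-0.143, -0.325, -0.226], 'spin': 0.107}
```

Request:
carry_out(deltas=[{"translation": [0.23, -0.27, -0.23], "spin": 0.107, "claw": -1}, {"translation": [0.185, -0.3, -0.23], "spin": 0.107, "claw": -1}, {"translation": [0.135, -0.33, -0.23], "spin": 0.107, "claw": -1}, {"translation": [0.08, -0.345, -0.23], "spin": 0.107, "claw": -1}, {"translation": [0.02, -0.355, -0.23], "spin": 0.107, "claw": -1}, {"translation": [-0.035, -0.355, -0.23], "spin": 0.107, "claw": -1}, {"translation": [-0.09, -0.345, -0.23], "spin": 0.107, "claw": -1}, {"translation": [-0.145, -0.325, -0.23], "spin": 0.107, "claw": -1}])

```text
time: 2.2
tool_pos: [0.0538, 0.5197, 0.3558]
eef_rot: [[0.157, 0.988, -0.001], [0.988, -0.157, -0.002], [-0.002, -0.0, -1.0]]
contact_force: [0.3, -0.4, -0.0]
grip_width: 0.0942
```

```bash
cat > st.py <<'E'
from h import *
o=arm.get_obs()
print(round(o["time"],2),"q",o["joint_pos"].round(3)); print("p",o["tool_pos"].round(4),"F",o["contact_force"].round(1),"w",round(o["grip_width"],4)); print(o["eef_rot"].round(3))
E
python3 st.py
```

```text
2.2 q [-1.734  0.066  0.153  1.744 -0.011  1.335 -1.736]
p [0.0538 0.5197 0.3558] F [ 0.3 -0.4 -0. ] w 0.0942
[[ 0.157  0.988 -0.001]
 [ 0.988 -0.157 -0.002]
 [-0.002 -0.    -1.   ]]
```

Request:
carry_out(deltas=[{"translation": [-0.6, 0, 0], "spin": 0, "claw": -1}, {"translation": [-0.6, 0, 0], "spin": 0, "claw": -1}, {"translation": [-0.6, 0, 0], "spin": 0, "claw": -1}])

```text
time: 2.58
tool_pos: [0.0286, 0.3755, 0.3568]
eef_rot: [[0.157, 0.988, -0.001], [0.988, -0.157, 0.0], [0.0, -0.001, -1.0]]
contact_force: [0.4, 0.4, 2.1]
grip_width: 0.0941
```

```bash
python3 st.py
```

```text
2.58 q [-1.768 -0.21   0.084  1.991  0.017  1.359 -1.847]
p [0.0286 0.3755 0.3568] F [0.4 0.4 2.1] w 0.0941
[[ 0.157  0.988 -0.001]
 [ 0.988 -0.157  0.   ]
 [ 0.    -0.001 -1.   ]]
```

Request:
carry_out(deltas=[{"translation": [-0.6, 0, 0], "spin": 0, "claw": -1}, {"translation": [-0.6, 0, 0], "spin": 0, "claw": -1}, {"translation": [-0.6, 0, 0], "spin": 0, "claw": -1}])

```text
time: 2.95
tool_pos: [0.0048, 0.2284, 0.3563]
eef_rot: [[0.154, 0.988, -0.001], [0.988, -0.154, -0.001], [-0.002, -0.0, -1.0]]
contact_force: [0.2, -103.3, 41.7]
grip_width: 0.0939
```

```bash
python3 st.py
```

```text
2.95 q [-1.639 -0.497 -0.106  2.17  -0.052  1.467 -1.882]
p [0.0048 0.2284 0.3563] F [   0.2 -103.3   41.7] w 0.0939
[[ 0.154  0.988 -0.001]
 [ 0.988 -0.154 -0.001]
 [-0.002 -0.    -1.   ]]
```

Request:
carry_out(deltas=[{"translation": [0.3, 0, 0], "spin": 0, "claw": -1}])

```text
time: 3.08
tool_pos: [0.0087, 0.2503, 0.3557]
eef_rot: [[0.155, 0.988, 0.0], [0.988, -0.155, -0.002], [-0.002, 0.001, -1.0]]
contact_force: [0.4, 1.0, 1.3]
grip_width: 0.0938
```

```bash
python3 st.py
python3 - <<'E'
from h import *
c=arm.capture("scene"); save("s1",c,1.5)
E
```

```text
3.08 q [-1.633 -0.449 -0.097  2.148 -0.042  1.443 -1.87 ]
p [0.0087 0.2503 0.3557] F [0.4 1.  1.3] w 0.0938
[[ 0.155  0.988  0.   ]
 [ 0.988 -0.155 -0.002]
 [-0.002  0.001 -1.   ]]
```

View pics/s1.png

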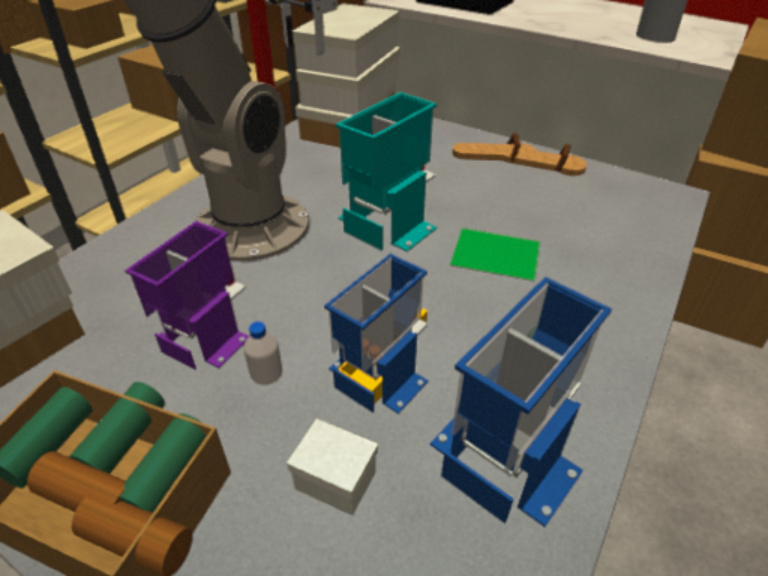

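Request:
carry_out(deltas=[{"translation": [0.55, 0, 0.4], "spin": 0, "claw": -1}, {"translation": [0.55, 0, 0.45], "spin": 0, "claw": -1}, {"translation": [0.3, 0, 0.45], "spin": 0, "claw": -1}, {"translation": [-0.15, 0, 0], "spin": 0, "claw": -1}, {"translation": [-0.15, 0, 0], "spin": 0, "claw": -1}])

```text
time: 3.75
tool_pos: [0.0234, 0.3446, 0.2508]
eef_rot: [[0.156, 0.988, -0.0], [0.988, -0.156, 0.004], [0.004, -0.001, -1.0]]
contact_force: [-0.5, 0.5, -0.2]
grip_width: 0.0945
```

```bash
python3 st.py
```

```text
3.75 q [-1.64  -0.192 -0.043  2.208 -0.009  1.122 -1.835]
p [0.0234 0.3446 0.2508] F [-0.5  0.5 -0.2] w 0.0945
[[ 0.156  0.988 -0.   ]
 [ 0.988 -0.156  0.004]
 [ 0.004 -0.001 -1.   ]]
```

Request:
carry_out(deltas=[{"translation": [-0.2, 0, 0.2], "spin": 0, "claw": -1}, {"translation": [-0.2, 0, 0.2], "spin": 0, "claw": -1}, {"translation": [-0.2, 0, 0.2], "spin": 0, "claw": -1}])

```text
time: 4.12
tool_pos: [0.0152, 0.2956, 0.2053]
eef_rot: [[0.156, 0.988, -0.001], [0.988, -0.156, 0.013], [0.013, -0.003, -1.0]]
contact_force: [-0.0, 0.7, 0.3]
grip_width: 0.0942
```

```bash
python3 st.py
```

```text
4.12 q [-1.651 -0.251 -0.073  2.355 -0.02   1.024 -1.868]
p [0.0152 0.2956 0.2053] F [-0.   0.7  0.3] w 0.0942
[[ 0.156  0.988 -0.001]
 [ 0.988 -0.156  0.013]
 [ 0.013 -0.003 -1.   ]]
```

Request:
carry_out(deltas=[{"translation": [-0.15, 0, 0.15], "spin": 0, "claw": -1}, {"translation": [-0.15, 0, 0.15], "spin": 0, "claw": -1}, {"translation": [-0.12, 0, 0.12], "spin": 0, "claw": -1}, {"translation": [-0.12, 0, 0.12], "spin": 0, "claw": -1}])

```text
time: 4.62
tool_pos: [0.0086, 0.2578, 0.1706]
eef_rot: [[0.151, 0.989, -0.002], [0.988, -0.151, 0.022], [0.022, -0.005, -1.0]]
contact_force: [-0.2, -0.5, 0.1]
grip_width: 0.0939
```

```bash
python3 st.py
```

```text
4.62 q [-1.485 -0.286 -0.245  2.46  -0.083  0.939 -1.824]
p [0.0086 0.2578 0.1706] F [-0.2 -0.5  0.1] w 0.0939
[[ 0.151  0.989 -0.002]
 [ 0.988 -0.151  0.022]
 [ 0.022 -0.005 -1.   ]]
```

Request:
carry_out(deltas=[{"translation": [-0.15, 0, 0.1], "spin": 0, "claw": -1}, {"translation": [-0.15, 0, 0.1], "spin": 0, "claw": -1}, {"translation": [-0.15, 0, 0.1], "spin": 0, "claw": -1}])

```text
time: 5.0
tool_pos: [0.008, 0.2464, 0.177]
eef_rot: [[0.15, 0.989, -0.013], [0.988, -0.149, 0.044], [0.042, -0.019, -0.999]]
contact_force: [0.0, 0.1, -0.6]
grip_width: 0.094
```

```bash
python3 st.py
```

```text
5.0 q [-0.98  -0.362 -0.601  2.46  -0.264  0.956 -1.555]
p [0.008  0.2464 0.177 ] F [ 0.   0.1 -0.6] w 0.094
[[ 0.15   0.989 -0.013]
 [ 0.988 -0.149  0.044]
 [ 0.042 -0.019 -0.999]]
```

Run:
```python
from h import *
for f in ["scene0.npz","top0.npz"]:
    c=dict(np.load(f)); W=cloud(c).reshape(-1,3); W=W[~np.isnan(W[:,0])]
    print(f,np.nanmin(W,0),np.nanmax(W,0))
    S=W[(W[:,2]>.12)]
    H={}
    for x,y,z in S:
        k=(round(x*10),round(y*10)); H.setdefault(k,[]).append(z)
    for x in range(12,-10,-1):
        print("%3d"%x," ".join("%4d"%(100*np.percentile(H[(x,y)],95)) if (x,y) in H and len(H[(x,y)])>3 else "   ." for y in range(9,-13,-1)))
```

```text
scene0.npz [-1.51748788 -0.83954264 -0.76674404] [1.46321568 2.31292857 0.51816603]
 12    .    .    .    .    .    .    .    .    .    .    .    .    .    .    .    .    .    .    .    .    .    .
 11    .    .    .    .    .    .    .    .    .    .    .    .    .    .    .    .    .    .    .    .    .    .
 10    .    .    .    .    .    .    .    .    .    .    .    .    .    .    .    .    .    .    .    .    .    .
  9    .    .    .    .    .    .    .    .    .    .    .   14   13    .    .    .    .    .    .    .    .    .
  8    .    .    .    .    .    .    .    .    .    .    .   28   28   28    .    .    .    .    .    .    .    .
  7    .    .    .    .    .    .    .    .    .    .    .   28   28   28    .    .    .    .    .    .    .    .
  6    .    .    .    .    .    .    .    .    .    .    .   21   21    .    .    .    .    .    .    .    .    .
  5    .    .    .    .    .    .    .    .    .    .    .   21   21    .    .    .   12    .    .    .    .    .
  4    .    .    .    .    .    .    .   14    .    .    .    .    .    .   12   12   12   12    .    . 
[... 3381 characters left out ...]
.    .    .    .
 -4    .    .    .    .    .    .    .    .    .    .    .    .    .    .    .    .    .    .    .    .    .    .
 -5    .    .    .    .    .    .    .    .    .    .    .    .    .    .    .    .    .    .    .    .    .    .
 -6    .    .    .    .    .    .    .    .    .    .    .    .    .    .    .    .    .    .    .    .    .    .
 -7    .    .    .    .    .    .    .    .    .    .    .    .    .    .    .    .    .    .    .    .    .    .
 -8    .    .    .    .    .    .    .    .    .    .    .    .    .    .    .    .    .    .    .    .    .    .
 -9    .    .    .    .    .    .    .    .    .    .    .    .    .    .    .    .    .    .    .    .    .    .
```

Run:
```python
from h import *
p=None;
for t in [[.05,.33,.42],[.35,.3,.5],[.45,0,.5],[.3,-.35,.5],[-.03,-.5,.5]]:
    r=rows(t,0,p=p); print(t,len(r),r[0]); p=np.array(t)
```

```text
[0.05, 0.33, 0.42] 5 {'translation': [0.248, 0.061, -0.599], 'spin': 0.0}
[0.35, 0.3, 0.5] 6 {'translation': [0.039, 0.624, -0.177], 'spin': 0.0}
[0.45, 0, 0.5] 6 {'translation': [-0.586, 0.299, -0.03], 'spin': 0.0}
[0.3, -0.35, 0.5] 7 {'translation': [-0.658, -0.172, -0.024], 'spin': 0.0}
[-0.03, -0.5, 0.5] 7 {'translation': [-0.353, -0.543, -0.004], 'spin': 0.0}
```

Request:
carry_out(deltas=[{"translation": [0.25, 0.06, -0.6], "spin": 0, "claw": -1}, {"translation": [0.25, 0.06, -0.6], "spin": 0, "claw": -1}, {"translation": [0.25, 0.06, -0.6], "spin": 0, "claw": -1}, {"translation": [0.25, 0.06, -0.6], "spin": 0, "claw": -1}, {"translation": [0.2, 0.2, -0.5], "spin": 0, "claw": -1}, {"translation": [0.05, 0.62, -0.17], "spin": 0, "claw": -1}, {"translation": [0.05, 0.62, -0.17], "spin": 0, "claw": -1}, {"translation": [0.05, 0.62, -0.17], "spin": 0, "claw": -1}])

```text
time: 6.0
tool_pos: [0.2136, 0.3134, 0.4589]
eef_rot: [[0.15, 0.989, -0.007], [0.988, -0.15, 0.045], [0.044, -0.013, -0.999]]
contact_force: [-0.1, 0.5, 0.8]
grip_width: 0.0942
```

```bash
python3 st.py
```

```text
6.0 q [-0.846 -0.228 -0.207  1.798 -0.075  1.531 -1.197]
p [0.2136 0.3134 0.4589] F [-0.1  0.5  0.8] w 0.0942
[[ 0.15   0.989 -0.007]
 [ 0.988 -0.15   0.045]
 [ 0.044 -0.013 -0.999]]
```

Request:
carry_out(deltas=[{"translation": [-0.05, 0.65, -0.1], "spin": 0, "claw": -1}, {"translation": [-0.2, 0.65, -0.1], "spin": 0, "claw": -1}, {"translation": [-0.45, 0.5, -0.1], "spin": 0, "claw": -1}, {"translation": [-0.62, 0.25, 0], "spin": 0, "claw": -1}, {"translation": [-0.65, 0.2, 0], "spin": 0, "claw": -1}, {"translation": [-0.68, 0.1, 0], "spin": 0, "claw": -1}, {"translation": [-0.7, 0, 0], "spin": 0, "claw": -1}, {"translation": [-0.7, 0, 0], "spin": 0, "claw": -1}])

```text
time: 7.0
tool_pos: [0.3572, -0.0439, 0.4638]
eef_rot: [[0.148, 0.989, -0.009], [0.988, -0.148, 0.044], [0.042, -0.016, -0.999]]
contact_force: [0.7, -0.7, 0.0]
grip_width: 0.0941
```

Request:
carry_out(deltas=[{"translation": [-0.65, -0.25, 0], "spin": 0, "claw": -1}, {"translation": [-0.65, -0.25, 0], "spin": 0, "claw": -1}, {"translation": [-0.6, -0.35, 0], "spin": 0, "claw": -1}, {"translation": [-0.6, -0.4, 0], "spin": 0, "claw": -1}, {"translation": [-0.5, -0.5, 0], "spin": 0, "claw": -1}, {"translation": [-0.4, -0.55, 0], "spin": 0, "claw": -1}])

```text
time: 7.75
tool_pos: [0.1358, -0.2882, 0.4537]
eef_rot: [[0.146, 0.989, -0.006], [0.988, -0.146, 0.045], [0.044, -0.012, -0.999]]
contact_force: [1.2, -0.9, 0.3]
grip_width: 0.0941
```

```bash
python3 st.py
```

```text
7.75 q [ 0.064 -0.482  0.527  1.887  0.201  1.705  0.415]
p [ 0.1358 -0.2882  0.4537] F [ 1.2 -0.9  0.3] w 0.0941
[[ 0.146  0.989 -0.006]
 [ 0.988 -0.146  0.045]
 [ 0.044 -0.012 -0.999]]
```

Request:
carry_out(deltas=[{"translation": [-0.6, -0.3, 0], "spin": 0, "claw": -1}, {"translation": [-0.6, -0.3, -0.1], "spin": 0, "claw": -1}, {"translation": [-0.6, -0.3, -0.2], "spin": 0, "claw": -1}, {"translation": [-0.5, -0.3, -0.4], "spin": 0, "claw": -1}, {"translation": [-0.3, -0.2, -0.6], "spin": 0, "claw": -1}, {"translation": [-0.2, -0.1, -0.6], "spin": 0, "claw": -1}])

```text
time: 8.5
tool_pos: [-0.0303, -0.5034, 0.598]
eef_rot: [[0.16, 0.987, -0.002], [0.986, -0.16, 0.047], [0.046, -0.01, -0.999]]
contact_force: [0.1, -0.9, 0.5]
grip_width: 0.094
```

```bash
python3 st.py
```

```text
8.5 q [-0.266 -0.368  1.304  1.287  0.362  1.975  0.993]
p [-0.0303 -0.5034  0.598 ] F [ 0.1 -0.9  0.5] w 0.094
[[ 0.16   0.987 -0.002]
 [ 0.986 -0.16   0.047]
 [ 0.046 -0.01  -0.999]]
```

Request:
carry_out(deltas=[{"translation": [-0.2, 0, -0.2], "spin": 0, "claw": -1}, {"translation": [-0.2, 0, -0.2], "spin": 0, "claw": -1}, {"translation": [-0.2, 0, -0.2], "spin": 0, "claw": -1}, {"translation": [-0.2, 0, -0.2], "spin": 0, "claw": -1}])

```text
time: 9.0
tool_pos: [-0.0386, -0.5511, 0.6344]
eef_rot: [[0.16, 0.987, 0.012], [0.987, -0.16, -0.005], [-0.003, 0.013, -1.0]]
contact_force: [0.4, -0.2, 0.2]
grip_width: 0.0937
```

```bash
python3 st.py
```

```text
9.0 q [-0.467 -0.447  1.373  1.122  0.49   2.048  0.97 ]
p [-0.0386 -0.5511  0.6344] F [ 0.4 -0.2  0.2] w 0.0937
[[ 0.16   0.987  0.012]
 [ 0.987 -0.16  -0.005]
 [-0.003  0.013 -1.   ]]
```

Request:
carry_out(deltas=[{"translation": [-0.2, 0, -0.4], "spin": 0, "claw": -1}, {"translation": [-0.2, 0, -0.4], "spin": 0, "claw": -1}, {"translation": [-0.2, 0, -0.4], "spin": 0, "claw": -1}, {"translation": [-0.2, 0, -0.4], "spin": 0, "claw": -1}])

```text
time: 9.5
tool_pos: [-0.0481, -0.5645, 0.699]
eef_rot: [[0.164, 0.986, 0.037], [0.98, -0.158, -0.124], [-0.117, 0.057, -0.992]]
contact_force: [-0.2, 0.7, -0.4]
grip_width: 0.0937
```

```bash
python3 st.py
```

```text
9.5 q [-0.455 -0.405  1.374  0.988  0.501  2.048  1.04 ]
p [-0.0481 -0.5645  0.699 ] F [-0.2  0.7 -0.4] w 0.0937
[[ 0.164  0.986  0.037]
 [ 0.98  -0.158 -0.124]
 [-0.117  0.057 -0.992]]
```

Request:
carry_out(deltas=[{"translation": [-0.2, -0.2, -0.4], "spin": 0, "claw": -1}, {"translation": [-0.25, -0.2, -0.4], "spin": 0, "claw": -1}, {"translation": [-0.25, -0.2, -0.4], "spin": 0, "claw": -1}, {"translation": [-0.25, -0.2, -0.4], "spin": 0, "claw": -1}])

```text
time: 10.0
tool_pos: [-0.1206, -0.5667, 0.7616]
eef_rot: [[0.167, 0.985, 0.047], [0.957, -0.151, -0.248], [-0.238, 0.086, -0.968]]
contact_force: [-0.2, -1.1, -0.3]
grip_width: 0.0939
```

```bash
python3 st.py
```

```text
10.0 q [-0.358 -0.384  1.374  0.847  0.522  2.048  1.205]
p [-0.1206 -0.5667  0.7616] F [-0.2 -1.1 -0.3] w 0.0939
[[ 0.167  0.985  0.047]
 [ 0.957 -0.151 -0.248]
 [-0.238  0.086 -0.968]]
```

Request:
carry_out(deltas=[{"translation": [-0.2, -0.5, -0.3], "spin": 0, "claw": -1}, {"translation": [-0.25, -0.5, -0.3], "spin": 0, "claw": -1}, {"translation": [-0.3, -0.5, -0.3], "spin": 0, "claw": -1}, {"translation": [-0.3, -0.5, -0.3], "spin": 0, "claw": -1}])

```text
time: 10.5
tool_pos: [-0.2816, -0.5637, 0.7937]
eef_rot: [[0.17, 0.985, 0.029], [0.92, -0.148, -0.362], [-0.353, 0.088, -0.932]]
contact_force: [0.3, -0.3, 0.6]
grip_width: 0.0945
```

```bash
python3 st.py
```

```text
10.5 q [-0.26  -0.461  1.374  0.686  0.644  2.048  1.459]
p [-0.2816 -0.5637  0.7937] F [ 0.3 -0.3  0.6] w 0.0945
[[ 0.17   0.985  0.029]
 [ 0.92  -0.148 -0.362]
 [-0.353  0.088 -0.932]]
```

Request:
carry_out(deltas=[{"translation": [-0.4, -0.2, -0.3], "spin": 0, "claw": -1}, {"translation": [-0.4, -0.2, -0.3], "spin": 0, "claw": -1}, {"translation": [-0.4, -0.2, -0.3], "spin": 0, "claw": -1}])

```text
time: 10.88
tool_pos: [-0.3292, -0.586, 0.8295]
eef_rot: [[0.177, 0.984, -0.0], [0.876, -0.158, -0.457], [-0.449, 0.081, -0.89]]
contact_force: [0.5, 1.2, 0.1]
grip_width: 0.0938
```

```bash
python3 st.py
```

```text
10.88 q [-0.363 -0.496  1.374  0.52   0.802  2.048  1.543]
p [-0.3292 -0.586   0.8295] F [0.5 1.2 0.1] w 0.0938
[[ 0.177  0.984 -0.   ]
 [ 0.876 -0.158 -0.457]
 [-0.449  0.081 -0.89 ]]
```

Run:
```python
from h import *
p=None
for t in [[-.1,-.58,.68],[.2,-.5,.58],[.42,-.3,.5],[.5,-.05,.42]]:
    r=rows(t,0,p=p); print(t,len(r),r[0]); p=np.array(t)
```

```text
[-0.1, -0.58, 0.68] 5 {'translation': [0.283, 0.531, 0.326], 'spin': 0.0}
[0.2, -0.5, 0.58] 6 {'translation': [0.35, 0.572, 0.109], 'spin': 0.0}
[0.42, -0.3, 0.5] 6 {'translation': [0.521, 0.372, -0.042], 'spin': 0.0}
[0.5, -0.05, 0.42] 5 {'translation': [0.673, 0.082, -0.108], 'spin': 0.0}
```

Request:
carry_out(deltas=[{"translation": [0.28, 0.53, 0.33], "spin": -0.01, "claw": -1}, {"translation": [0.28, 0.53, 0.33], "spin": -0.01, "claw": -1}, {"translation": [0.28, 0.53, 0.33], "spin": -0.01, "claw": -1}, {"translation": [0.28, 0.53, 0.33], "spin": -0.01, "claw": -1}, {"translation": [0.28, 0.53, 0.33], "spin": -0.01, "claw": -1}, {"translation": [0.35, 0.57, 0.11], "spin": 0, "claw": -1}])

```text
time: 11.62
tool_pos: [-0.0575, -0.5633, 0.6669]
eef_rot: [[0.108, 0.994, 0.001], [0.877, -0.095, -0.471], [-0.468, 0.051, -0.882]]
contact_force: [1.1, -1.1, 1.3]
grip_width: 0.0937
```

```bash
python3 st.py
```

```text
11.62 q [ 0.23  -0.432  0.771  1.424  0.544  1.571  1.039]
p [-0.0575 -0.5633  0.6669] F [ 1.1 -1.1  1.3] w 0.0937
[[ 0.108  0.994  0.001]
 [ 0.877 -0.095 -0.471]
 [-0.468  0.051 -0.882]]
```

Request:
carry_out(deltas=[{"translation": [0.35, 0.57, 0.11], "spin": 0, "claw": -1}, {"translation": [0.35, 0.57, 0.11], "spin": 0, "claw": -1}, {"translation": [0.35, 0.57, 0.11], "spin": 0, "claw": -1}, {"translation": [0.35, 0.57, 0.11], "spin": 0, "claw": -1}, {"translation": [0.4, 0.5, 0], "spin": 0, "claw": -1}, {"translation": [0.5, 0.4, -0.05], "spin": 0, "claw": -1}, {"translation": [0.5, 0.4, -0.05], "spin": 0, "claw": -1}, {"translation": [0.5, 0.4, -0.05], "spin": 0, "claw": -1}])

```text
time: 12.62
tool_pos: [0.3002, -0.3687, 0.5346]
eef_rot: [[0.105, 0.994, -0.006], [0.876, -0.096, -0.473], [-0.471, 0.045, -0.881]]
contact_force: [0.2, -0.4, -0.3]
grip_width: 0.0937
```

```bash
python3 st.py;  python3 - <<'E'
from h import *
p=None
for t in [[.5,-.05,.40]]:
    r=rows(t,0,p=p); print(t,len(r),r[0]); p=np.array(t)
E
```

```text
12.62 q [ 0.198 -0.269  0.143  1.757  0.504  1.49   0.231]
p [ 0.3002 -0.3687  0.5346] F [ 0.2 -0.4 -0.3] w 0.0937
[[ 0.105  0.994 -0.006]
 [ 0.876 -0.096 -0.473]
 [-0.471  0.045 -0.881]]
[0.5, -0.05, 0.4] 7 {'translation': [0.649, 0.29, -0.059], 'spin': 0.0}
```

Request:
carry_out(deltas=[{"translation": [0.65, 0.29, -0.06], "spin": 0, "claw": -1}, {"translation": [0.65, 0.29, -0.06], "spin": 0, "claw": -1}, {"translation": [0.65, 0.29, -0.06], "spin": 0, "claw": -1}, {"translation": [0.65, 0.29, -0.06], "spin": 0, "claw": -1}, {"translation": [0.65, 0.29, -0.06], "spin": 0, "claw": -1}, {"translation": [0.65, 0.29, -0.06], "spin": 0, "claw": -1}, {"translation": [0.65, 0.29, -0.06], "spin": 0, "claw": -1}])

```text
time: 13.5
tool_pos: [0.5097, -0.0391, 0.3952]
eef_rot: [[0.103, 0.995, -0.007], [0.877, -0.094, -0.471], [-0.47, 0.042, -0.882]]
contact_force: [1.0, -0.4, 0.7]
grip_width: 0.094
```

```bash
python3 st.py;  python3 - <<'E'
from h import *
c=arm.capture("wrist"); save("w2",c,1.5); np.savez("w2.npz",**c)
c=arm.capture("top"); save("t2",c,1.5); np.savez("t2.npz",**c)
E
```

```text
13.5 q [-0.082  0.101 -0.319  1.715  0.477  1.549 -0.572]
p [ 0.5097 -0.0391  0.3952] F [ 1.  -0.4  0.7] w 0.094
[[ 0.103  0.995 -0.007]
 [ 0.877 -0.094 -0.471]
 [-0.47   0.042 -0.882]]
```

View pics/w2.png

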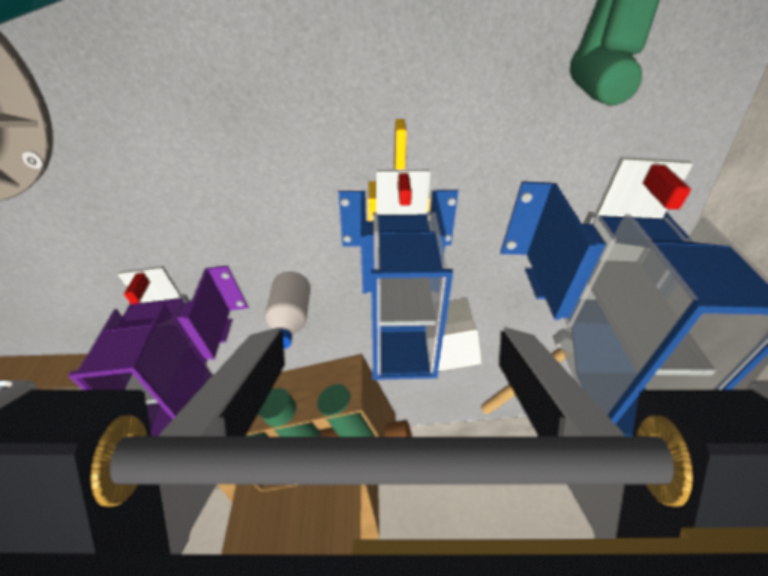

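View pics/t2.png

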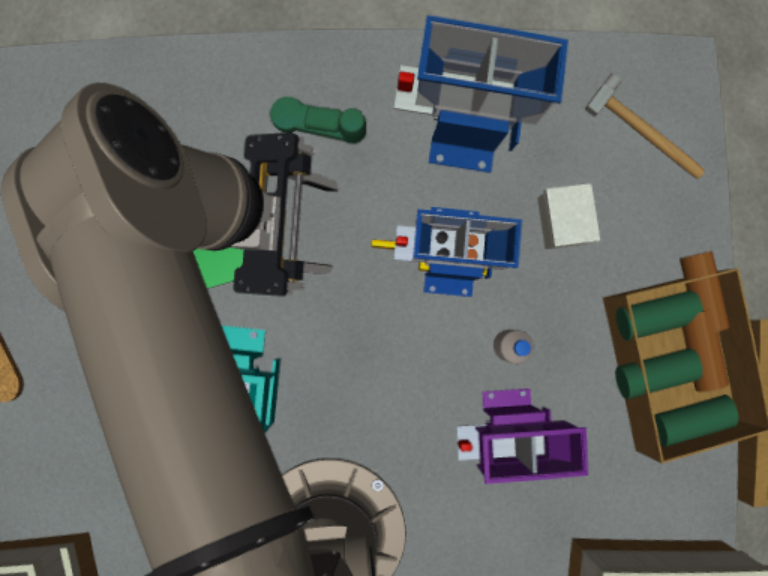

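```bash
cat > meas.py <<'E'
from h import *
from scipy.optimize import least_squares
def hopper_fit(Ws):
    pass
E
python3 - <<'E'
from h import *
c=dict(np.load("w2.npz")); W=cloud(c); I=c["img"].astype(int); R,G,B=I[...,0],I[...,1],I[...,2]
win=np.zeros(R.shape,bool); win[70:255,220:310]=1
def st(m):
    P=W[m];return P[~np.isnan(P[:,0])]
red=(R>120)&(G<70)&(B<70)&win
P=st(red);print("red",len(P),np.percentile(P,[2,50,98],axis=0).round(4))
T=P[P[:,2]>.107];print(" top",len(T),T.mean(0),T.min(0),T.max(0))
y=(R>150)&(G>110)&(B<70)&win
P=st(y);T=P[(P[:,1]>-.125)];print("handle",len(T),np.percentile(T,[2,50,98],axis=0).round(4))
blu=(B>70)&(R<50)&(G<90)&win
P=st(blu);T=P[(P[:,2]>.203)&(P[:,2]<.225)];print("rim",len(T),cv2.minAreaRect((T[:,:2]*1000).astype(np.float32)))
pl=(abs(R-B)<40)&(R>150)&win
P=st(pl);T=P[(abs(P[:,2]-.068)<.006)&(P[:,1]>-.18)];print("plate",len(T),cv2.minAreaRect((T[:,:2]*1000).astype(np.float32)),T[:,2].mean())
q=(T[:,:2]*1000).astype(np.float32); print(q.min(0),q.max(0))
c0=dict(np.load("t2.npz")); W=cloud(c0); I=c0["img"].astype(int); R,G,B=I[...,0],I[...,1],I[...,2]
win=np.zeros(R.shape,bool); win[130:205,240:355]=1
P=st((B>70)&(R<50)&(G<90)&win); T=P[(P[:,2]>.205)]; print(cv2.minAreaRect((T[:,:2]*1000).astype(np.float32)))
# stable edge dir: fit lines to long outer edges
for c_,W_ in((dict(np.load("w2.npz")),None),(c0,None)):
    pass
E
```

```text
red 98 [[ 0.5216 -0.1443  0.0746]
 [ 0.5264 -0.1317  0.1089]
 [ 0.5324 -0.1286  0.1107]]
 top 61 [ 0.52663935 -0.13633847  0.10944157] [ 0.52127849 -0.14442823  0.10726858] [ 0.53215121 -0.12873233  0.11123255]
handle 164 [[ 0.5214 -0.1245  0.0336]
 [ 0.5273 -0.1016  0.0541]
 [ 0.5326 -0.0863  0.056 ]]
rim 327 ((514.4998779296875, -232.73651123046875), (161.30050659179688, 73.796142578125), 82.96526336669922)
plate 737 ((524.7560424804688, -155.58920288085938), (54.435455322265625, 59.28279113769531), 83.5838851928711) 0.06759546568100427
[ 492.32947 -179.96584] [ 557.2018  -125.85389]
((516.8529663085938, -236.00445556640625), (162.3134307861328, 76.60295104980469), 83.57127380371094)
```

Run:
```python
from h import *
a=[.5276,-.0978,.1696]; r=rows(a); print(len(r),r[0]); r=rows([.5269,-.1449,.0814],p=np.array(a),n=3);print(r[0])
```

```text
4 {'translation': [0.162, 0.044, 0.705], 'spin': 0.0}
{'translation': [-0.0, 0.001, 0.417], 'spin': 0.0}
```

Request:
carry_out(deltas=[{"translation": [0.16, 0.045, 0.7], "spin": 0, "claw": -1}, {"translation": [0.16, 0.045, 0.7], "spin": 0, "claw": -1}, {"translation": [0.16, 0.045, 0.7], "spin": 0, "claw": -0.7}, {"translation": [0.16, 0.045, 0.65], "spin": 0, "claw": -0.4}, {"translation": [0, 0, 0], "spin": 0, "claw": -0.2}])

```text
time: 14.22
tool_pos: [0.5313, -0.0961, 0.168]
eef_rot: [[0.092, 0.996, -0.009], [0.88, -0.086, -0.468], [-0.466, 0.035, -0.884]]
contact_force: [-0.3, -0.4, 1.3]
grip_width: 0.0671
```

```bash
python3 st.py;  python3 - <<'E'
from h import *
c=arm.capture("wrist"); save("w3",c,1.5); np.savez("w3.npz",**c)
W=cloud(c); I=c["img"].astype(int); R,G,B=I[...,0],I[...,1],I[...,2]
red=(R>120)&(G<70)&(B<70); red[:,:200]=0;red[:,330:]=0
P=W[red];P=P[~np.isnan(P[:,0])];T=P[(P[:,2]>.106)&(P[:,2]<.115)];print(len(P),len(T),T.mean(0),T.min(0),T.max(0))
show(rows([.5269,-.1449,.0814],n=3)[:1])
E
```

```text
14.22 q [-0.033  0.311 -0.267  1.973  0.611  1.117 -0.733]
p [ 0.5313 -0.0961  0.168 ] F [-0.3 -0.4  1.3] w 0.0671
[[ 0.092  0.996 -0.009]
 [ 0.88  -0.086 -0.468]
 [-0.466  0.035 -0.884]]
222 218 [ 0.52679929 -0.13725615  0.10916042] [ 0.5197553  -0.14986576  0.10612979] [ 0.53291188 -0.12860434  0.11076546]
{'translation': [-0.012, -0.02, 0.424], 'spin': 0.0}
```

View pics/w3.png

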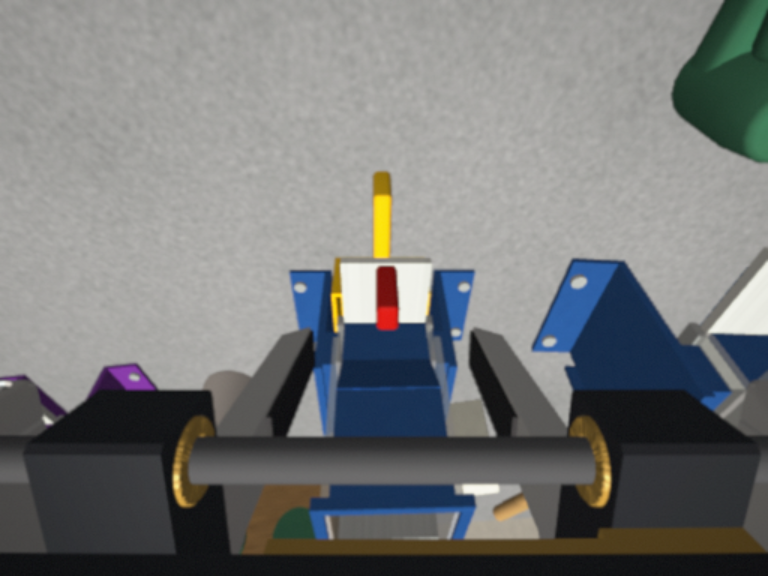

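Request:
carry_out(deltas=[{"translation": [-0.02, -0.02, 0.42], "spin": 0, "claw": -0.2}, {"translation": [-0.02, -0.02, 0.42], "spin": 0, "claw": -0.2}, {"translation": [-0.02, -0.02, 0.42], "spin": 0, "claw": -0.2}, {"translation": [0, 0, 0], "spin": 0, "claw": -0.2}])

```text
time: 14.78
tool_pos: [0.5348, -0.1439, 0.0917]
eef_rot: [[0.097, 0.995, 0.008], [0.881, -0.082, -0.466], [-0.463, 0.052, -0.885]]
contact_force: [0.1, 0.8, 0.2]
grip_width: 0.056
```

```bash
python3 st.py;  python3 - <<'E'
from h import *
o=arm.get_obs(); print("grip pt",o["tool_pos"]-.0188*o["eef_rot"][:,2])
c=arm.capture("wrist"); save("w4",c,1.5); c=arm.capture("top"); save("t4",c,1.5)
cv2.imwrite("pics/t4z.png",cv2.resize(cv2.cvtColor(c["img"][110:210,200:350],cv2.COLOR_RGB2BGR),None,fx=5,fy=5))
E
```

```text
14.78 q [ 0.009  0.405 -0.217  2.044  0.722  0.938 -0.797]
p [ 0.5348 -0.1439  0.0917] F [0.1 0.8 0.2] w 0.056
[[ 0.097  0.995  0.008]
 [ 0.881 -0.082 -0.466]
 [-0.463  0.052 -0.885]]
grip pt [ 0.53467425 -0.13509902  0.10833178]
```

View pics/w4.png

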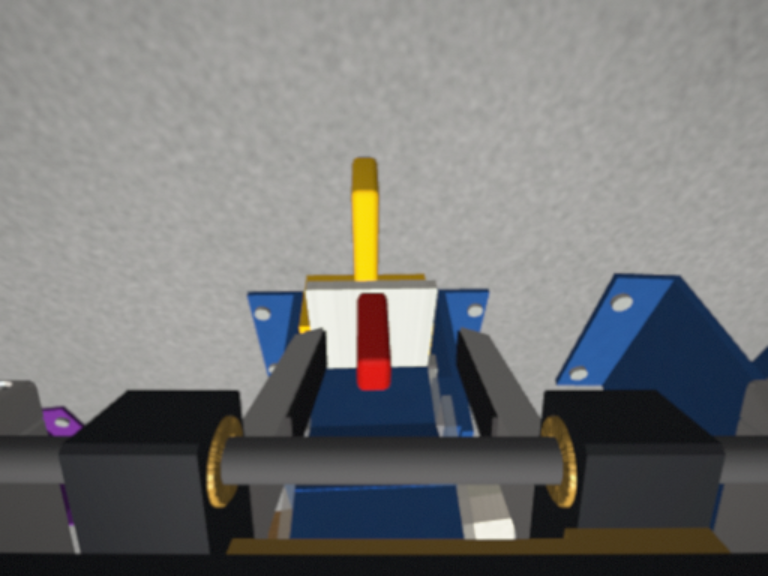

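View pics/t4z.png

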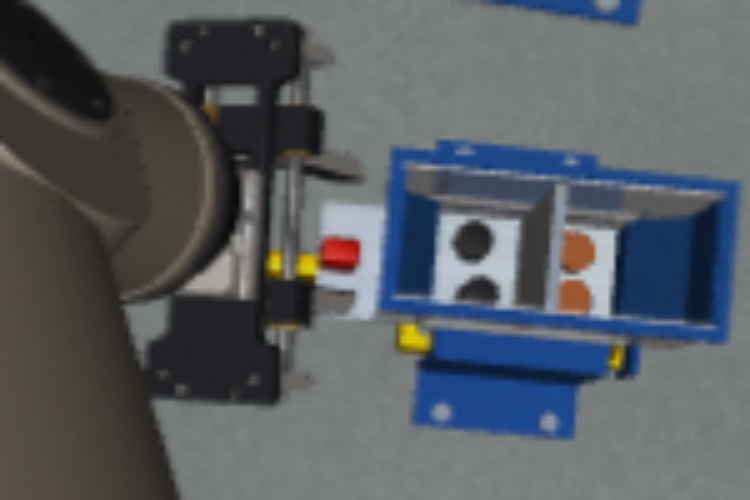

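Request:
carry_out(deltas=[{"translation": [0.02, -0.07, 0.075], "spin": 0, "claw": -0.2}, {"translation": [0.02, -0.07, 0.075], "spin": 0, "claw": -0.2}, {"translation": [0, 0, 0], "spin": 0, "claw": -0.2}])

```text
time: 15.25
tool_pos: [0.527, -0.1423, 0.0828]
eef_rot: [[0.097, 0.995, 0.017], [0.882, -0.079, -0.465], [-0.461, 0.06, -0.885]]
contact_force: [0.3, -1.4, -0.5]
grip_width: 0.0563
```

```bash
python3 st.py;  python3 - <<'E'
from h import *
o=arm.get_obs(); print("grip pt",o["tool_pos"]-.0188*o["eef_rot"][:,2])
show(rows([.527,-.1455,.0805],n=1))
E
```

```text
15.25 q [ 0.003  0.405 -0.215  2.072  0.739  0.91  -0.827]
p [ 0.527  -0.1423  0.0828] F [ 0.3 -1.4 -0.5] w 0.0563
[[ 0.097  0.995  0.017]
 [ 0.882 -0.079 -0.465]
 [-0.461  0.06  -0.885]]
grip pt [ 0.5267321  -0.13359781  0.09947603]
{'translation': [-0.022, 0.001, 0.044], 'spin': 0.0}
```

Request:
carry_out(deltas=[{"translation": [-0.02, 0, 0.04], "spin": 0, "claw": 0.2}, {"translation": [0, 0, 0], "spin": 0, "claw": 1}, {"translation": [0, 0, 0], "spin": 0, "claw": 1}, {"translation": [0, 0, 0], "spin": 0, "claw": 1}], newtons=20)

```text
time: 15.75
tool_pos: [0.5272, -0.1453, 0.0808]
eef_rot: [[0.097, 0.995, 0.017], [0.882, -0.078, -0.465], [-0.461, 0.06, -0.885]]
contact_force: [0.2, -0.9, 0.5]
grip_width: 0.0194
```

```bash
python3 st.py;  python3 - <<'E'
from h import *
o=arm.get_obs(); print("grip pt",o["tool_pos"]-.0188*o["eef_rot"][:,2])
c=arm.capture("wrist"); save("w5",c,1.5)
hx=np.array([-.113,-.9936,0]);
print("to pull 0.05:",o["eef_rot"].T@(-hx*.05)/.08)
E
```

```text
15.75 q [ 0.007  0.408 -0.213  2.073  0.744  0.905 -0.827]
p [ 0.5272 -0.1453  0.0808] F [ 0.2 -0.9  0.5] w 0.0194
[[ 0.097  0.995  0.017]
 [ 0.882 -0.078 -0.465]
 [-0.461  0.06  -0.885]]
grip pt [ 0.52690919 -0.13657584  0.09746663]
to pull 0.05: [ 0.55456908  0.02153071 -0.28743426]
```

View pics/w5.png

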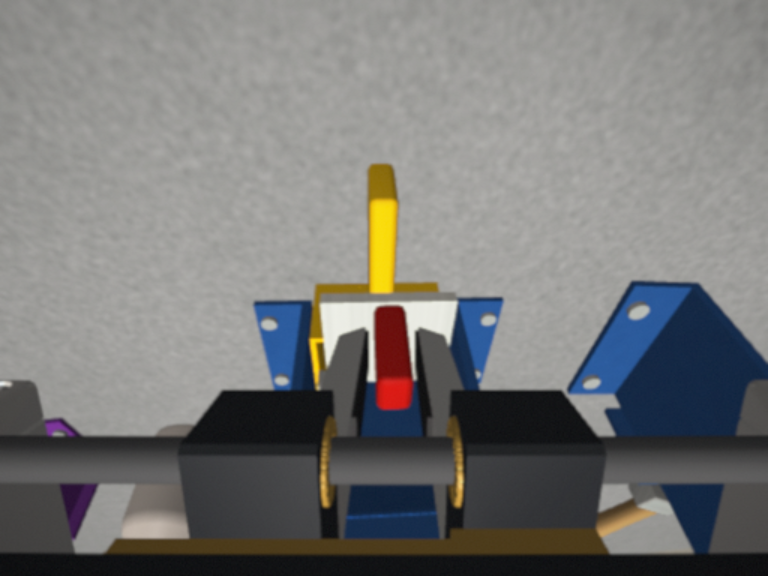

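Request:
carry_out(deltas=[{"translation": [0, 0, 0], "spin": 0, "claw": 1}, {"translation": [0, 0, 0], "spin": 0, "claw": 1}])

```text
time: 16.05
tool_pos: [0.5275, -0.1453, 0.0808]
eef_rot: [[0.097, 0.995, 0.017], [0.882, -0.078, -0.465], [-0.461, 0.06, -0.885]]
contact_force: [1.5, -0.2, -0.1]
grip_width: 0.0153
```

Request:
carry_out(deltas=[{"translation": [-0.055, 0, 0.03], "spin": 0, "claw": 1}, {"translation": [-0.04, 0, 0.02], "spin": 0, "claw": 1}])

```text
time: 16.3
tool_pos: [0.5274, -0.1498, 0.0808]
eef_rot: [[0.095, 0.995, 0.019], [0.884, -0.075, -0.461], [-0.457, 0.061, -0.887]]
contact_force: [-9.9, 25.1, 15.8]
grip_width: 0.015
```

```bash
python3 st.py
```

```text
16.3 q [ 0.017  0.405 -0.211  2.075  0.744  0.895 -0.814]
p [ 0.5274 -0.1498  0.0808] F [-9.9 25.1 15.8] w 0.015
[[ 0.095  0.995  0.019]
 [ 0.884 -0.075 -0.461]
 [-0.457  0.061 -0.887]]
```

Run:
```python
from h import *
show(rows([.5335,-.0961,.0808],n=4)[:1])
```

```text
{'translation': [0.15, 0.006, -0.077], 'spin': 0.0}
```

Request:
carry_out(deltas=[{"translation": [0.15, 0.006, -0.077], "spin": 0, "claw": 1}, {"translation": [0.15, 0.006, -0.077], "spin": 0, "claw": 1}, {"translation": [0.15, 0.006, -0.077], "spin": 0, "claw": 1}, {"translation": [0, 0, 0], "spin": 0, "claw": 1}])

```text
time: 16.8
tool_pos: [0.5318, -0.1088, 0.0808]
eef_rot: [[0.095, 0.995, 0.019], [0.884, -0.076, -0.462], [-0.458, 0.06, -0.887]]
contact_force: [-0.9, 3.0, 3.2]
grip_width: 0.0154
```

```bash
python3 st.py;python3 - <<'E'
from h import *
show(rows([.5335,-.0961,.0808],n=1)[:1])
E
```

```text
16.8 q [-0.041  0.417 -0.236  2.057  0.724  0.937 -0.869]
p [ 0.5318 -0.1088  0.0808] F [-0.9  3.   3.2] w 0.0154
[[ 0.095  0.995  0.019]
 [ 0.884 -0.076 -0.462]
 [-0.458  0.06  -0.887]]
{'translation': [0.142, 0.009, -0.072], 'spin': 0.0}
```

Request:
carry_out(deltas=[{"translation": [0.14, 0.008, -0.072], "spin": 0, "claw": 1}, {"translation": [0, 0, 0], "spin": 0, "claw": 1}])

```text
time: 17.05
tool_pos: [0.5332, -0.0962, 0.0809]
eef_rot: [[0.096, 0.995, 0.018], [0.883, -0.077, -0.463], [-0.459, 0.06, -0.886]]
contact_force: [-1.1, 2.2, 3.5]
grip_width: 0.0153
```

```bash
python3 st.py;python3 - <<'E'
from h import *
c=arm.capture("top"); cv2.imwrite("pics/t6z.png",cv2.resize(cv2.cvtColor(c["img"][110:210,200:350],cv2.COLOR_RGB2BGR),None,fx=5,fy=5)); np.savez("t6.npz",**c)
d=arm.capture("wrist"); save("w6",d,1.5); np.savez("w6.npz",**d)
for t in ["far0_center","near0_center"]:
  print(t,[(round(r["confidence"],2),np.round(r["centre"])) for r in arm.search_frame("top",t)])
E
```

```text
17.05 q [-0.058  0.422 -0.243  2.05   0.717  0.95  -0.885]
p [ 0.5332 -0.0962  0.0809] F [-1.1  2.2  3.5] w 0.0153
[[ 0.096  0.995  0.018]
 [ 0.883 -0.077 -0.463]
 [-0.459  0.06  -0.886]]
far0_center []
near0_center []
```

View pics/t6z.png

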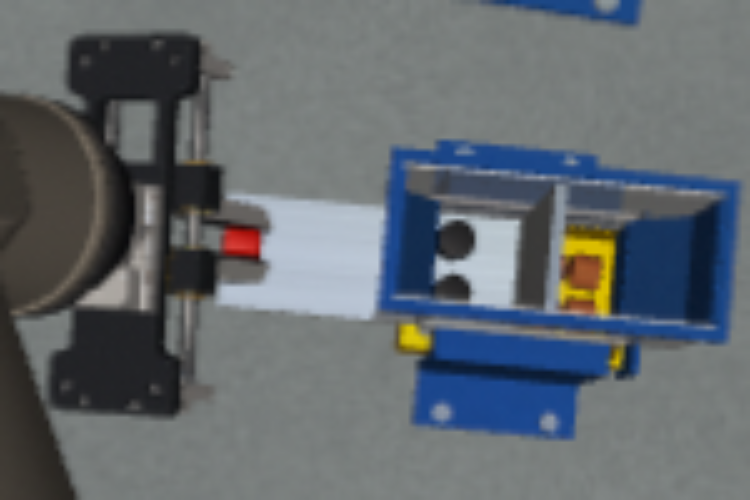

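View pics/w6.png

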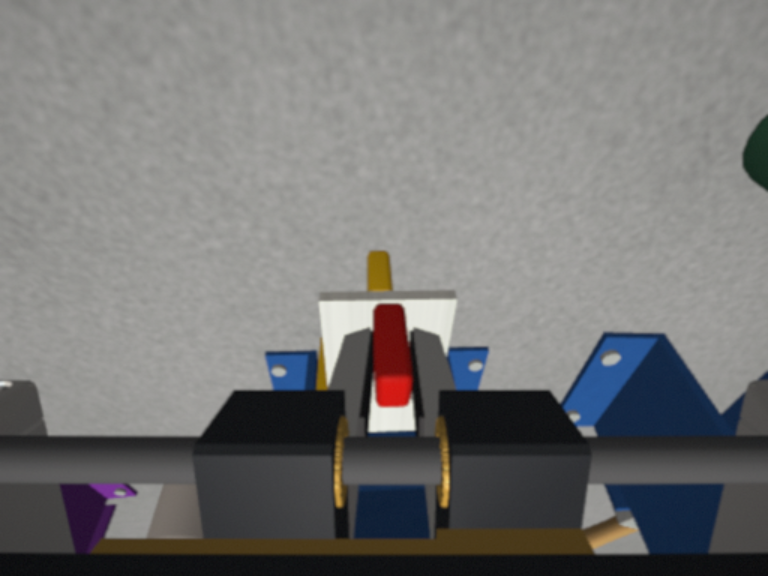

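Request:
carry_out(deltas=[{"translation": [0, 0, 0], "spin": 0, "claw": 1}, {"translation": [0, 0, 0], "spin": 0, "claw": 1}])

```text
time: 17.5
tool_pos: [0.5331, -0.0975, 0.0809]
eef_rot: [[0.097, 0.995, 0.018], [0.883, -0.078, -0.463], [-0.459, 0.06, -0.886]]
contact_force: [0.8, 2.3, 1.5]
grip_width: 0.0156
```

```bash
python3 st.py;python3 - <<'E'
from h import *
c=arm.capture("top");W=cloud(c)
cv2.imwrite("pics/t7z.png",cv2.resize(cv2.cvtColor(c["img"][135:190,270:350],cv2.COLOR_RGB2BGR),None,fx=9,fy=9,interpolation=cv2.INTER_CUBIC))
I=c["img"].astype(int);R,G,B=I[...,0],I[...,1],I[...,2]
br=(R>90)&(G<R*.62)&(G>R*.2)&(B<R*.45);br[:130]=0;br[200:]=0;br[:,:280]=0;br[:,355:]=0
P=W[br];print(len(P));print(P.round(3)[:40])
s=arm.capture("scene"); cv2.imwrite("pics/s7z.png",cv2.resize(cv2.cvtColor(s["img"][160:285,200:330],cv2.COLOR_RGB2BGR),None,fx=4.5,fy=4.5,interpolation=cv2.INTER_CUBIC))
for cam in ["top","scene"]:
 for t in ["far0_center","near0_center"]:
  print(cam,t,[(round(r["confidence"],2),np.round(r["centre"])) for r in arm.search_frame(cam,t)])
E
```

```text
17.5 q [-0.056  0.422 -0.242  2.05   0.717  0.949 -0.884]
p [ 0.5331 -0.0975  0.0809] F [0.8 2.3 1.5] w 0.0156
[[ 0.097  0.995  0.018]
 [ 0.883 -0.078 -0.463]
 [-0.459  0.06  -0.886]]
43
[[ 0.533 -0.275  0.017]
 [ 0.532 -0.276  0.024]
 [ 0.533 -0.281  0.014]
 [ 0.529 -0.274  0.02 ]
 [ 0.53  -0.277  0.019]
 [ 0.529 -0.279  0.026]
 [ 0.529 -0.282  0.02 ]
 [ 0.529 -0.285  0.022]
 [ 0.527 -0.274  0.021]
 [ 0.527 -0.277  0.019]
 [ 0.526 -0.279  0.021]
 [ 0.526 -0.282  0.022]
 [ 0.527 -0.286  0.017]
 [ 0.524 -0.271  0.021]
 [ 0.524 -0.273  0.023]
 [ 0.523 -0.276  0.023]
 [ 0.524 -0.279  0.021]
 [ 0.524 -0.282  0.021]
 [ 0.523 -0.285  0.023]
 [ 0.521 -0.271  0.02 ]
 [ 0.521 -0.273  0.023]
 [ 0.521 -0.276  0.023]
 [ 0.521 -0.279  0.023]
 [ 0.521 -0.282  0.02 ]
 [ 0.521 -0.285  0.022]
 [ 0.518 -0.271  0.021]
 [ 0.518 -0.274  0.021]
 [ 0.518 -0.276  0.022]
 [ 0.518 -0.279  0.019]
 [ 0.518 -0.282  0.018]
 [ 0.516 -0.276  0.02 ]
 [ 0.516 -0.28   0.014]
 [ 0.515 -0.282  0.021]
 [ 0.507 -0.27   0.024]
 [ 0.507 -0.273  0.022]
 [ 0.507 -0.276  0.021]
 [ 0.507 -0.279  0.019]
 [ 0.507 -0.282  0.017]
 [ 0.504 -0.27   0.023]
 [ 0.504 -0.273  0.022]]
top far0_center [(0.64, array([265., 165.])), (0.43, array([301., 164.]))]
top near0_center []
scene far0_center [(0.47, array([258., 218.]))]
scene near0_center []
```

View pics/t7z.png

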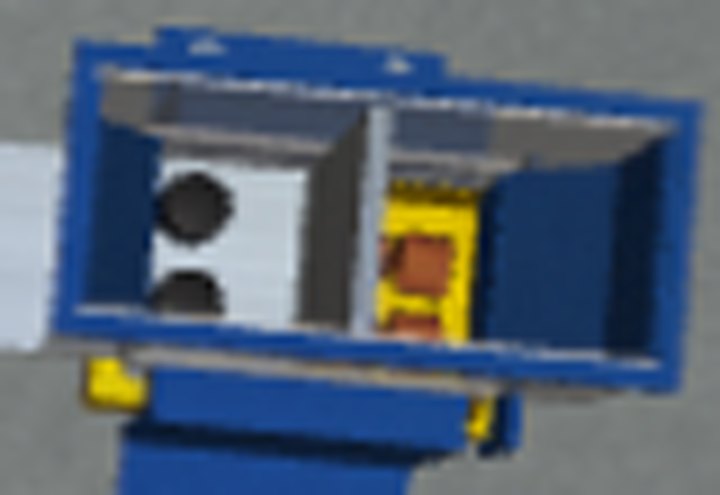

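View pics/s7z.png

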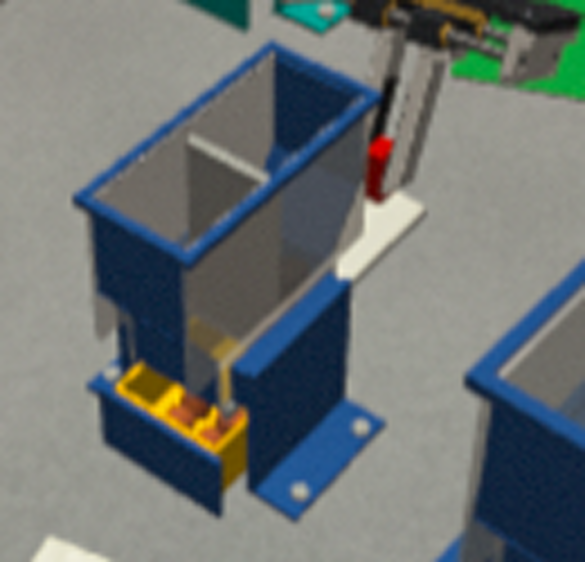

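Request:
carry_out(deltas=[{"translation": [-0.15, -0.006, 0.077], "spin": 0, "claw": 1}, {"translation": [-0.15, -0.006, 0.077], "spin": 0, "claw": 1}, {"translation": [-0.15, -0.006, 0.077], "spin": 0, "claw": 1}, {"translation": [-0.08, -0.006, 0.04], "spin": 0, "claw": 1}])

```text
time: 18.3
tool_pos: [0.5275, -0.1463, 0.081]
eef_rot: [[0.096, 0.995, 0.019], [0.884, -0.077, -0.462], [-0.458, 0.061, -0.887]]
contact_force: [3.2, 2.6, -2.1]
grip_width: 0.0154
```

```bash
python3 st.py;python3 - <<'E'
from h import *
show(rows([.5274,-.1515,.0808],n=1)[:1])
E
```

```text
18.3 q [ 0.011  0.406 -0.213  2.074  0.743  0.9   -0.821]
p [ 0.5275 -0.1463  0.081 ] F [ 3.2  2.6 -2.1] w 0.0154
[[ 0.096  0.995  0.019]
 [ 0.884 -0.077 -0.462]
 [-0.458  0.061 -0.887]]
{'translation': [-0.056, 0.004, 0.031], 'spin': 0.0}
```

Request:
carry_out(deltas=[{"translation": [-0.056, 0.004, 0.03], "spin": 0, "claw": 1}, {"translation": [-0.03, 0, 0.015], "spin": 0, "claw": 1}, {"translation": [0, 0, 0], "spin": 0, "claw": 1}, {"translation": [0, 0, 0], "spin": 0, "claw": 1}])

```text
time: 18.8
tool_pos: [0.527, -0.1508, 0.0809]
eef_rot: [[0.095, 0.995, 0.02], [0.886, -0.075, -0.458], [-0.454, 0.061, -0.889]]
contact_force: [1.4, 1.0, -0.2]
grip_width: 0.0153
```

```bash
python3 st.py;python3 - <<'E'
from h import *
c=arm.capture("top");np.savez("t8.npz",**c)
cv2.imwrite("pics/t8z.png",cv2.resize(cv2.cvtColor(c["img"][110:210,200:350],cv2.COLOR_RGB2BGR),None,fx=5,fy=5))
E
```

```text
18.8 q [ 0.021  0.403 -0.211  2.076  0.742  0.892 -0.809]
p [ 0.527  -0.1508  0.0809] F [ 1.4  1.  -0.2] w 0.0153
[[ 0.095  0.995  0.02 ]
 [ 0.886 -0.075 -0.458]
 [-0.454  0.061 -0.889]]
```

View pics/t8z.png

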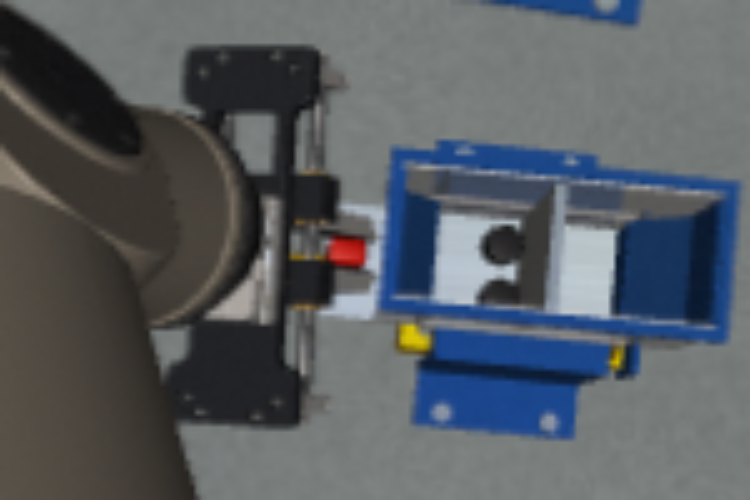

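Request:
carry_out(deltas=[{"translation": [0, 0, 0], "spin": 0, "claw": 0}, {"translation": [0, 0, 0], "spin": 0, "claw": 0}, {"translation": [0, 0, -0.4], "spin": 0, "claw": -0.2}, {"translation": [0, 0, -0.5], "spin": 0, "claw": -0.2}, {"translation": [0.4, 0, -0.2], "spin": 0, "claw": -0.2}, {"translation": [0, 0, 0], "spin": 0, "claw": -0.2}])

```text
time: 19.6
tool_pos: [0.5278, -0.0826, 0.1462]
eef_rot: [[0.097, 0.995, 0.017], [0.885, -0.078, -0.459], [-0.456, 0.06, -0.888]]
contact_force: [0.3, -1.2, -0.2]
grip_width: 0.0566
```

```bash
python3 st.py;python3 - <<'E'
from h import *
c=arm.capture("wrist"); save("w9",c,1.5); np.savez("w9.npz",**c)
c2=arm.capture("top"); np.savez("t9.npz",**c2)
for c in (c,c2):
    W=cloud(c); I=c["img"].astype(int); R,G,B=I[...,0],I[...,1],I[...,2]
    y=(R>140)&(G>100)&(B<70)&(W[...,2]>.045)&(W[...,2]<.062)&(W[...,1]>-.13)&(W[...,1]<0)&(abs(W[...,0]-.53)<.03)
    P=W[y]; print("handle",len(P),np.percentile(P,[1,50,99],axis=0).round(4),P.max(0))
    if len(P)>10: print(cv2.minAreaRect((P[:,:2]*1000).astype(np.float32)))
    r=(R>120)&(G<70)&(B<70)&(W[...,2]>.106)&(W[...,2]<.115)&(abs(W[...,0]-.53)<.03)&(abs(W[...,1]+.14)<.03)
    P=W[r]; print("tab",len(P),P.mean(0))
E
```

```text
19.6 q [-0.051  0.322 -0.275  2.013  0.634  1.061 -0.797]
p [ 0.5278 -0.0826  0.1462] F [ 0.3 -1.2 -0.2] w 0.0566
[[ 0.097  0.995  0.017]
 [ 0.885 -0.078 -0.459]
 [-0.456  0.06  -0.888]]
handle 493 [[ 0.5201 -0.129   0.0459]
 [ 0.5273 -0.1033  0.0543]
 [ 0.5342 -0.0865  0.0558]] [ 0.53463552 -0.08618766  0.05641219]
((527.3733520507812, -107.86679077148438), (43.600914001464844, 11.3533353805542), 84.12366485595703)
tab 228 [ 0.52617769 -0.14014583  0.10910638]
handle 66 [[ 0.5226 -0.1294  0.0484]
 [ 0.5285 -0.1094  0.0534]
 [ 0.5342 -0.0894  0.0589]] [ 0.53437565 -0.08939291  0.05898461]
((528.650146484375, -109.40139770507812), (40.17581558227539, 10.950045585632324), 87.64215087890625)
tab 32 [ 0.52654089 -0.14273653  0.10903384]
```

View pics/w9.png

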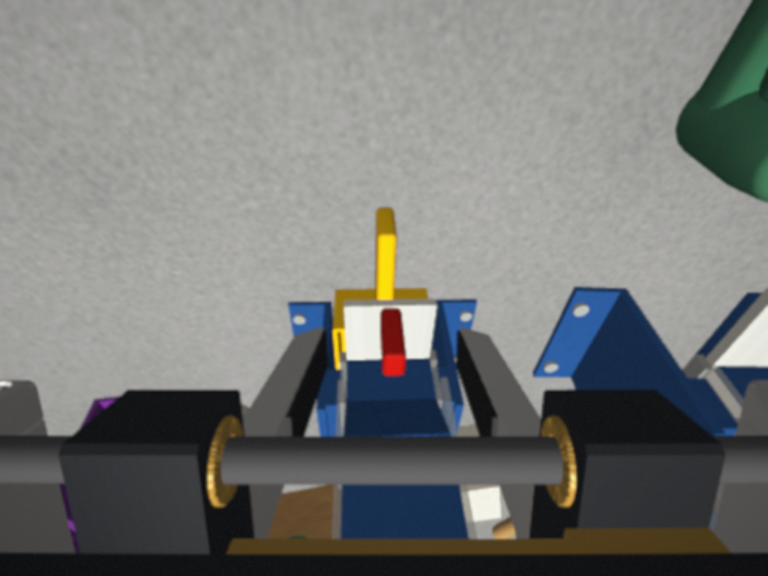

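Run:
```python
from h import *
a=[.5278,-.0806,.0766]; show(rows(a,n=2)); show(rows([.5288,-.1081,.0233],p=np.array(a),n=2))
```

```text
{'translation': [0.225, -0.024, 0.372], 'spin': 0.0}
{'translation': [0.225, -0.024, 0.372], 'spin': 0.0}
{'translation': [0.001, 0.0, 0.375], 'spin': 0.0}
{'translation': [0.001, 0.0, 0.375], 'spin': 0.0}
```

Request:
carry_out(deltas=[{"translation": [0.225, -0.03, 0.37], "spin": 0, "claw": -0.2}, {"translation": [0.225, -0.03, 0.37], "spin": 0, "claw": -0.2}, {"translation": [0, -0.02, 0.25], "spin": 0, "claw": -0.2}, {"translation": [0, 0, 0], "spin": 0, "claw": -0.2}])

```text
time: 20.2
tool_pos: [0.5245, -0.0945, 0.0563]
eef_rot: [[0.103, 0.995, 0.012], [0.882, -0.086, -0.463], [-0.459, 0.058, -0.887]]
contact_force: [-0.4, -0.3, 0.2]
grip_width: 0.0564
```

```bash
python3 st.py;python3 - <<'E'
from h import *
show(rows([.5288,-.1081,.0233],n=2))
E
```

```text
20.2 q [-0.067  0.454 -0.239  2.075  0.744  0.916 -0.942]
p [ 0.5245 -0.0945  0.0563] F [-0.4 -0.3  0.2] w 0.0564
[[ 0.103  0.995  0.012]
 [ 0.882 -0.086 -0.463]
 [-0.459  0.058 -0.887]]
{'translation': [0.023, 0.022, 0.223], 'spin': 0.0}
{'translation': [0.023, 0.022, 0.223], 'spin': 0.0}
```

Request:
carry_out(deltas=[{"translation": [0.023, 0.025, 0.223], "spin": 0, "claw": -0.2}, {"translation": [0.023, 0.025, 0.223], "spin": 0, "claw": -0.2}, {"translation": [0, 0, 0], "spin": 0, "claw": -0.2}])

```text
time: 20.58
tool_pos: [0.5303, -0.1098, 0.0221]
eef_rot: [[0.105, 0.994, 0.013], [0.882, -0.087, -0.463], [-0.459, 0.06, -0.886]]
contact_force: [-0.6, 0.6, 0.3]
grip_width: 0.0565
```

```bash
python3 st.py;python3 - <<'E'
from h import *
show(rows([.5288,-.1081,.0233],n=1))
c=arm.capture("wrist"); save("w10",c,1.5)
E
```

```text
20.57 q [-0.06   0.515 -0.212  2.08   0.8    0.855 -0.982]
p [ 0.5303 -0.1098  0.0221] F [-0.6  0.6  0.3] w 0.0565
[[ 0.105  0.994  0.013]
 [ 0.882 -0.087 -0.463]
 [-0.459  0.06  -0.886]]
{'translation': [0.01, -0.02, -0.023], 'spin': 0.0}
```

View pics/w10.png

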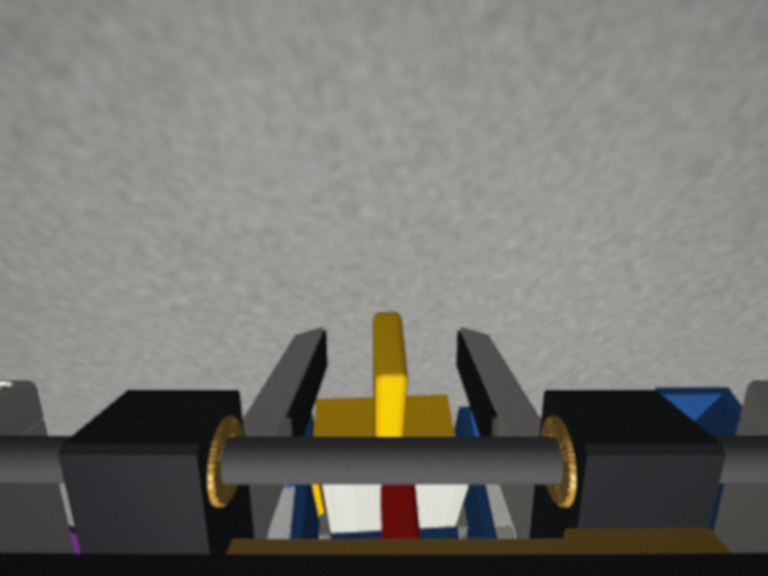

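Request:
carry_out(deltas=[{"translation": [0.01, -0.02, -0.02], "spin": 0, "claw": 0.3}, {"translation": [0, 0, 0], "spin": 0, "claw": 1}, {"translation": [0, 0, 0], "spin": 0, "claw": 1}, {"translation": [0, 0, 0], "spin": 0, "claw": 1}, {"translation": [0, 0, 0], "spin": 0, "claw": 1}, {"translation": [0, 0, 0], "spin": 0, "claw": 1}], newtons=55)

```text
time: 21.38
tool_pos: [0.5297, -0.1069, 0.0252]
eef_rot: [[0.105, 0.994, 0.015], [0.883, -0.086, -0.462], [-0.458, 0.062, -0.887]]
contact_force: [-0.3, 0.6, 1.5]
grip_width: 0.0114
```

```bash
python3 st.py;python3 - <<'E'
from h import *
o=arm.get_obs()
show(rows(o["tool_pos"]+np.array([.113,.9936,0])*.175,n=7)[:1])
E
```

```text
21.38 q [-0.064  0.509 -0.215  2.081  0.796  0.859 -0.983]
p [ 0.5297 -0.1069  0.0252] F [-0.3  0.6  1.5] w 0.0114
[[ 0.105  0.994  0.015]
 [ 0.883 -0.086 -0.462]
 [-0.458  0.062 -0.887]]
{'translation': [0.278, 0.008, -0.143], 'spin': 0.0}
```

Request:
carry_out(deltas=[{"translation": [0.1, 0.003, -0.052], "spin": 0, "claw": 1}, {"translation": [0.2, 0.006, -0.105], "spin": 0, "claw": 1}, {"translation": [0.25, 0.008, -0.13], "spin": 0, "claw": 1}, {"translation": [0.25, 0.008, -0.13], "spin": 0, "claw": 1}])

```text
time: 21.88
tool_pos: [0.5382, -0.0308, 0.0254]
eef_rot: [[0.106, 0.994, 0.015], [0.883, -0.087, -0.462], [-0.458, 0.062, -0.887]]
contact_force: [-0.6, -0.9, 0.1]
grip_width: 0.0118
```

```bash
python3 st.py;python3 - <<'E'
from h import *
show(rows([.5297+.0198,-.1069+.174,.027],n=5)[:1])
E
```

```text
21.88 q [-0.162  0.537 -0.258  2.029  0.746  0.935 -1.059]
p [ 0.5382 -0.0308  0.0254] F [-0.6 -0.9  0.1] w 0.0118
[[ 0.106  0.994  0.015]
 [ 0.883 -0.087 -0.462]
 [-0.458  0.062 -0.887]]
{'translation': [0.217, 0.007, -0.116], 'spin': 0.0}
```

Request:
carry_out(deltas=[{"translation": [0.25, 0.008, -0.13], "spin": 0, "claw": 1}, {"translation": [0.25, 0.008, -0.13], "spin": 0, "claw": 1}, {"translation": [0.25, 0.008, -0.13], "spin": 0, "claw": 1}, {"translation": [0.25, 0.008, -0.13], "spin": 0, "claw": 1}, {"translation": [0.12, 0.004, -0.065], "spin": 0, "claw": 1}, {"translation": [0, 0, 0], "spin": 0, "claw": 1}])

```text
time: 22.62
tool_pos: [0.5507, 0.0809, 0.0256]
eef_rot: [[0.102, 0.995, 0.017], [0.884, -0.083, -0.46], [-0.456, 0.062, -0.888]]
contact_force: [0.4, 0.2, -0.1]
grip_width: 0.0118
```

```bash
python3 st.py;python3 - <<'E'
from h import *
c=arm.capture("top"); save("t11",c,1.5); np.savez("t11.npz",**c)
E
```

```text
22.62 q [-0.297  0.597 -0.309  1.915  0.683  1.045 -1.145]
p [0.5507 0.0809 0.0256] F [ 0.4  0.2 -0.1] w 0.0118
[[ 0.102  0.995  0.017]
 [ 0.884 -0.083 -0.46 ]
 [-0.456  0.062 -0.888]]
```

View pics/t11.png

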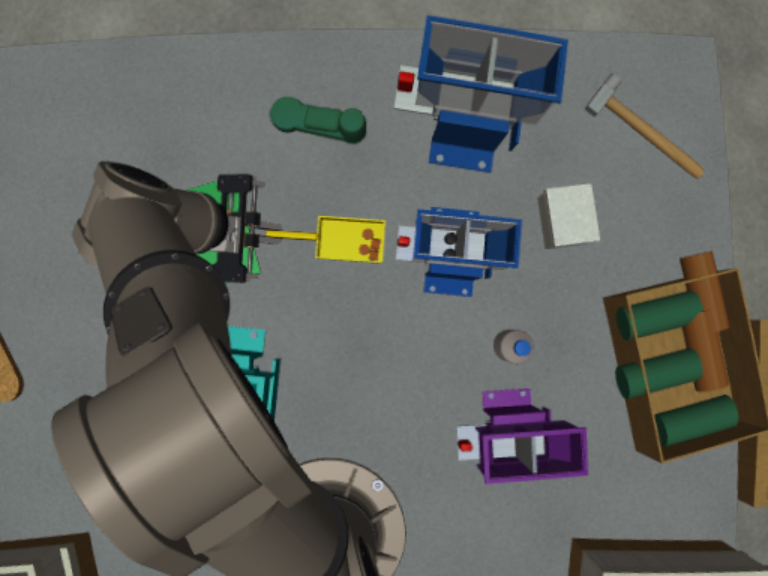

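Request:
carry_out(deltas=[{"translation": [-0.03, 0, -0.12], "spin": 0, "claw": 1}, {"translation": [-0.06, 0.01, -0.2], "spin": 0, "claw": 1}, {"translation": [0, 0, 0], "spin": 0, "claw": 1}])

```text
time: 23.05
tool_pos: [0.5503, 0.0838, 0.0542]
eef_rot: [[0.105, 0.994, 0.016], [0.883, -0.086, -0.461], [-0.457, 0.062, -0.887]]
contact_force: [-0.0, -0.6, -1.6]
grip_width: 0.0115
```

```bash
python3 st.py;python3 - <<'E'
from h import *
c=arm.capture("top"); np.savez("t12.npz",**c)
W=cloud(c); I=c["img"].astype(int); R,G,B=I[...,0],I[...,1],I[...,2]
y=(R>120)&(G>100)&(B<90)&(W[...,2]>-.01)&(W[...,2]<.13)&(W[...,1]>-.15)&(W[...,1]<.05)&(abs(W[...,0]-.53)<.06)
P=W[y]; print(len(P)); fl=P[P[:,1]<-.0]
r=cv2.minAreaRect((fl[:,:2]*1000).astype(np.float32)); print("tray",r, np.percentile(fl[:,2],[1,20,50,80,99]))
m=fl[:,2]<np.percentile(fl[:,2],50)+.004
A=np.c_[fl[m][:,:2],np.ones(m.sum())]; print("floor slope",np.linalg.lstsq(A,fl[m][:,2],rcond=None)[0])
o=arm.get_obs(); print("grip",o["tool_pos"]-.0188*o["eef_rot"][:,2])
s=arm.capture("scene"); save("s12",s,1.5)
E
```

```text
23.05 q [-0.292  0.557 -0.321  1.902  0.655  1.089 -1.115]
p [0.5503 0.0838 0.0542] F [-0.  -0.6 -1.6] w 0.0115
[[ 0.105  0.994  0.016]
 [ 0.883 -0.086 -0.461]
 [-0.457  0.062 -0.887]]
1192
tray ((542.8109741210938, -53.26987075805664), (111.08114624023438, 87.89329528808594), 84.78839111328125) [0.00207708 0.03212702 0.03511884 0.03878954 0.08033894]
floor slope [0.0464589  0.01298806 0.00886806]
grip [0.54965568 0.09211568 0.07016259]
```

View pics/s12.png

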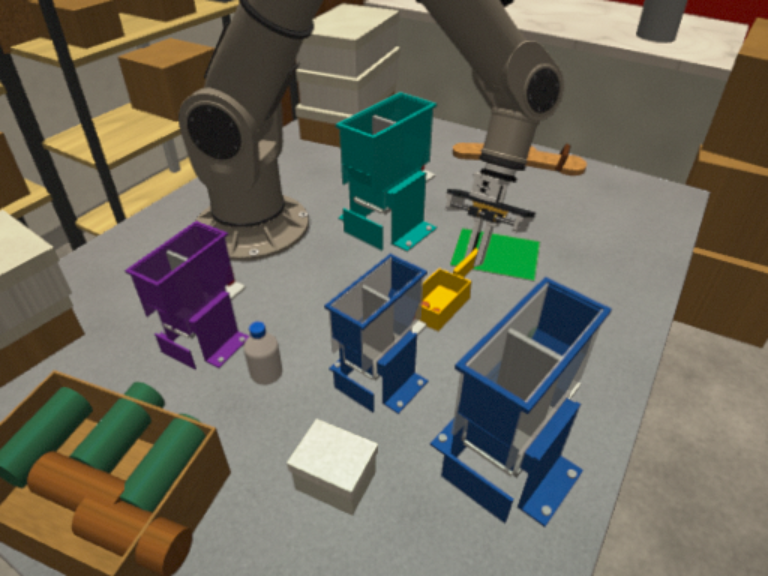

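Run:
```python
from h import *
o=arm.get_obs()
show(rows(o["tool_pos"]+[.022,.26,.008],n=8)[:1])
c=dict(np.load("t12.npz")); W=cloud(c); I=c["img"].astype(int); R,G,B=I[...,0],I[...,1],I[...,2]
y=(R>120)&(G>100)&(B<90)&(W[...,2]>.06)&(W[...,2]<.09)&(W[...,1]>-.15)&(W[...,1]<.03)&(abs(W[...,0]-.53)<.06)
P=W[y];P=P[P[:,1]<.01];print(len(P),cv2.minAreaRect((P[:,:2]*1000).astype(np.float32)),np.median(P[:,2]))
A=np.c_[P[:,:2],np.ones(len(P))]; print("rim slope",np.linalg.lstsq(A,P[:,2],rcond=None)[0])
```

```text
{'translation': [0.356, -0.0, -0.198], 'spin': 0.0}
152 ((537.5946655273438, -46.6953239440918), (119.19886016845703, 76.33545684814453), 84.83248138427734) 0.07625996749194963
rim slope [ 0.05204269 -0.02628899  0.04653022]
```

Request:
carry_out(deltas=[{"translation": [0.12, 0, -0.09], "spin": 0, "claw": 1}, {"translation": [0.25, 0, -0.16], "spin": 0, "claw": 1}, {"translation": [0.36, 0, -0.2], "spin": 0, "claw": 1}, {"translation": [0.36, 0, -0.195], "spin": 0, "claw": 1}, {"translation": [0.36, 0, -0.195], "spin": 0, "claw": 1}, {"translation": [0.36, 0, -0.19], "spin": 0, "claw": 1}])

```text
time: 23.9
tool_pos: [0.5628, 0.26, 0.0591]
eef_rot: [[0.104, 0.995, 0.012], [0.883, -0.086, -0.461], [-0.458, 0.059, -0.887]]
contact_force: [0.1, 0.3, -2.1]
grip_width: 0.0119
```

```bash
python3 st.py
python3 - <<'E'
from h import *
show(rows([.5503+.018,.0838+.262,.062],n=3)[:1])
E
```

```text
23.9 q [-0.491  0.69  -0.366  1.645  0.587  1.277 -1.22 ]
p [0.5628 0.26   0.0591] F [ 0.1  0.3 -2.1] w 0.0119
[[ 0.104  0.995  0.012]
 [ 0.883 -0.086 -0.461]
 [-0.458  0.059 -0.887]]
{'translation': [0.313, -0.007, -0.176], 'spin': 0.0}
```

Request:
carry_out(deltas=[{"translation": [0.33, -0.007, -0.17], "spin": 0, "claw": 1}, {"translation": [0.3, -0.007, -0.16], "spin": 0, "claw": 1}, {"translation": [0.2, 0, -0.11], "spin": 0, "claw": 1}, {"translation": [0.1, 0, -0.05], "spin": 0, "claw": 1}, {"translation": [0, 0, 0], "spin": 0, "claw": 1}])

```text
time: 24.52
tool_pos: [0.5643, 0.3582, 0.0575]
eef_rot: [[0.094, 0.995, 0.012], [0.885, -0.078, -0.458], [-0.455, 0.054, -0.889]]
contact_force: [0.0, -0.5, -1.9]
grip_width: 0.0116
```

```bash
python3 st.py
cat > tray.py <<'E'
from h import *
import sys
c=arm.capture("top"); save(sys.argv[1],c,1.5)
W=cloud(c); I=c["img"].astype(int); R,G,B=I[...,0],I[...,1],I[...,2]
z0=float(sys.argv[2])
y=(R>110)&(G>90)&(B<90)&(abs(W[...,2]-z0)<.012)&(W[...,1]>.1)&(W[...,1]<.285)&(abs(W[...,0]-.55)<.08)&(G>.6*R)&(R>.8*G)
P=W[y];print(len(P),cv2.minAreaRect((P[:,:2]*1000).astype(np.float32)),np.median(P[:,2]))
A=np.c_[P[:,:2],np.ones(len(P))]; print("rim slope",np.linalg.lstsq(A,P[:,2],rcond=None)[0])
E
python3 tray.py t13 0.085
```

```text
24.52 q [-0.597  0.781 -0.379  1.472  0.565  1.376 -1.255]
p [0.5643 0.3582 0.0575] F [ 0.  -0.5 -1.9] w 0.0116
[[ 0.094  0.995  0.012]
 [ 0.885 -0.078 -0.458]
 [-0.455  0.054 -0.889]]
164 ((552.6649169921875, 226.9734344482422), (119.24663543701172, 76.14466094970703), 85.39893341064453) 0.07909932044136303
rim slope [ 0.04392983 -0.0044361   0.05567667]
```

View pics/t13.png

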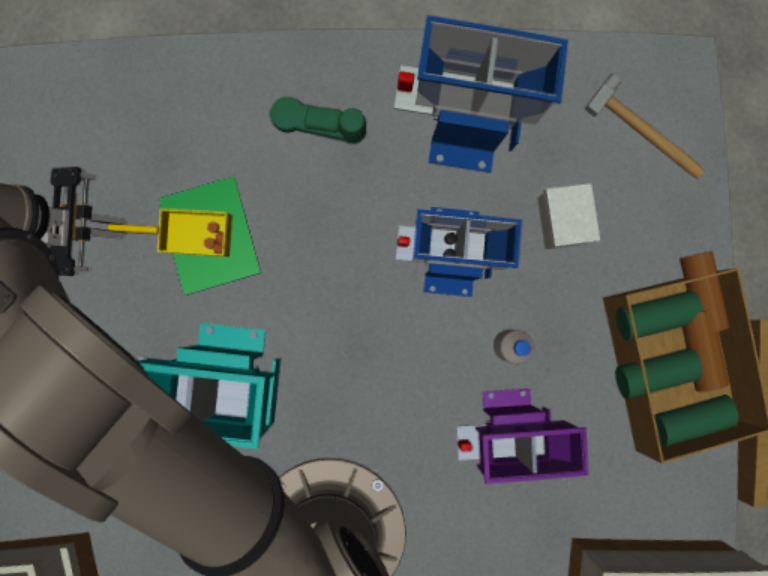

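Run:
```python
from h import *
o=arm.get_obs()
show(rows(o["tool_pos"]+[.004,-.012,-.024],n=3)[:1])
show(rows(o["tool_pos"]+[.0,-.0,-.004],n=1)[:1])
```

```text
{'translation': [0.003, 0.015, 0.112], 'spin': 0.0}
{'translation': [0.023, -0.003, 0.044], 'spin': 0.0}
```

Request:
carry_out(deltas=[{"translation": [0.003, 0.015, 0.112], "spin": 0, "claw": 1}, {"translation": [0.003, 0.015, 0.112], "spin": 0, "claw": 1}, {"translation": [0.003, 0.015, 0.112], "spin": 0, "claw": 1}, {"translation": [0, 0, 0], "spin": 0, "claw": 1}])

```text
time: 25.08
tool_pos: [0.5692, 0.3416, 0.0317]
eef_rot: [[0.097, 0.995, 0.011], [0.884, -0.081, -0.46], [-0.457, 0.054, -0.888]]
contact_force: [0.1, 0.0, -2.2]
grip_width: 0.0118
```

```bash
python3 st.py; python3 tray.py t14 0.055
```

```text
25.07 q [-0.581  0.8   -0.369  1.499  0.581  1.331 -1.262]
p [0.5692 0.3416 0.0317] F [ 0.1  0.  -2.2] w 0.0118
[[ 0.097  0.995  0.011]
 [ 0.884 -0.081 -0.46 ]
 [-0.457  0.054 -0.888]]
196 ((558.0294799804688, 217.11451721191406), (133.71612548828125, 76.0722427368164), 85.00519561767578) 0.0538477307154811
rim slope [0.04380297 0.00570851 0.02825336]
```

Request:
carry_out(deltas=[{"translation": [0.012, 0, 0.024], "spin": 0, "claw": 1}, {"translation": [0.006, 0, 0.012], "spin": 0, "claw": 1}, {"translation": [0, 0, 0], "spin": 0, "claw": 1}])

```text
time: 25.5
tool_pos: [0.5695, 0.3424, 0.0294]
eef_rot: [[0.097, 0.995, 0.012], [0.884, -0.081, -0.46], [-0.456, 0.055, -0.888]]
contact_force: [-0.9, -0.0, -1.0]
grip_width: 0.0115
```

```bash
python3 st.py; python3 tray.py t15 0.05
```

```text
25.5 q [-0.582  0.803 -0.369  1.499  0.582  1.328 -1.263]
p [0.5695 0.3424 0.0294] F [-0.9 -0.  -1. ] w 0.0115
[[ 0.097  0.995  0.012]
 [ 0.884 -0.081 -0.46 ]
 [-0.456  0.055 -0.888]]
199 ((558.7098999023438, 217.67599487304688), (133.99111938476562, 75.95792388916016), 85.00275421142578) 0.05115948363305245
rim slope [ 0.0358484  -0.00175977  0.03118699]
```

Almost down: the load is already coming off the wrist. One or two mm more, then release.

Request:
carry_out(deltas=[{"translation": [0.008, 0, 0.016], "spin": 0, "claw": 1}, {"translation": [0.006, 0, 0.012], "spin": 0, "claw": 1}])

```text
time: 25.8
tool_pos: [0.5697, 0.3428, 0.0282]
eef_rot: [[0.098, 0.995, 0.012], [0.884, -0.081, -0.46], [-0.456, 0.056, -0.888]]
contact_force: [-2.8, 1.2, 9.6]
grip_width: 0.0114
```

```bash
python3 st.py
```

```text
25.8 q [-0.582  0.805 -0.369  1.498  0.583  1.327 -1.265]
p [0.5697 0.3428 0.0282] F [-2.8  1.2  9.6] w 0.0114
[[ 0.098  0.995  0.012]
 [ 0.884 -0.081 -0.46 ]
 [-0.456  0.056 -0.888]]
```

Request:
carry_out(deltas=[{"translation": [0, 0, 0], "spin": 0, "claw": 0.6}, {"translation": [0, 0, 0], "spin": 0, "claw": 0}, {"translation": [0, 0, 0], "spin": 0, "claw": -0.2}, {"translation": [0, 0, -0.3], "spin": 0, "claw": -0.2}, {"translation": [0, 0, -0.5], "spin": 0, "claw": -0.2}, {"translation": [0.3, 0, -0.6], "spin": 0, "claw": -0.2}, {"translation": [0.4, 0, -0.6], "spin": 0, "claw": -0.2}])

```text
time: 26.68
tool_pos: [0.5745, 0.4635, 0.1462]
eef_rot: [[0.101, 0.995, 0.009], [0.882, -0.086, -0.464], [-0.461, 0.055, -0.886]]
contact_force: [0.2, 1.2, -0.3]
grip_width: 0.0563
```

```bash
python3 st.py; python3 tray.py t16 0.049
python3 - <<'E'
from h import *
c=arm.capture("wrist"); save("w16",c,1.5)
s=arm.capture("scene"); save("s16",s,1.5)
c=arm.capture("top");W=cloud(c); I=c["img"].astype(int); R,G,B=I[...,0],I[...,1],I[...,2]
r=(R>120)&(G<70)&(B<70)&(W[...,2]>.104)&(W[...,2]<.117)&(abs(W[...,0]-.53)<.03)&(abs(W[...,1]+.14)<.03)
print("tab top-cam",r.sum(),W[r].mean(0))
m=(G>110)&(R<70)&(B<90)&(W[...,2]<.015); P=W[m];print("mat",cv2.minAreaRect((P[:,:2]*1000).astype(np.float32)))
E
```

```text
26.68 q [-0.71   0.829 -0.382  1.165  0.526  1.629 -1.222]
p [0.5745 0.4635 0.1462] F [ 0.2  1.2 -0.3] w 0.0563
[[ 0.101  0.995  0.009]
 [ 0.882 -0.086 -0.464]
 [-0.461  0.055 -0.886]]
202 ((561.3028564453125, 217.39266967773438), (132.9778289794922, 76.25574493408203), 85.51446533203125) 0.04805797111782095
rim slope [0.00943713 0.03458897 0.03541113]
tab top-cam 33 [ 0.52688302 -0.14297954  0.10881311]
mat ((556.292724609375, 215.80038452148438), (190.18698120117188, 151.2371826171875), 15.403059005737305)
```

View pics/t16.png

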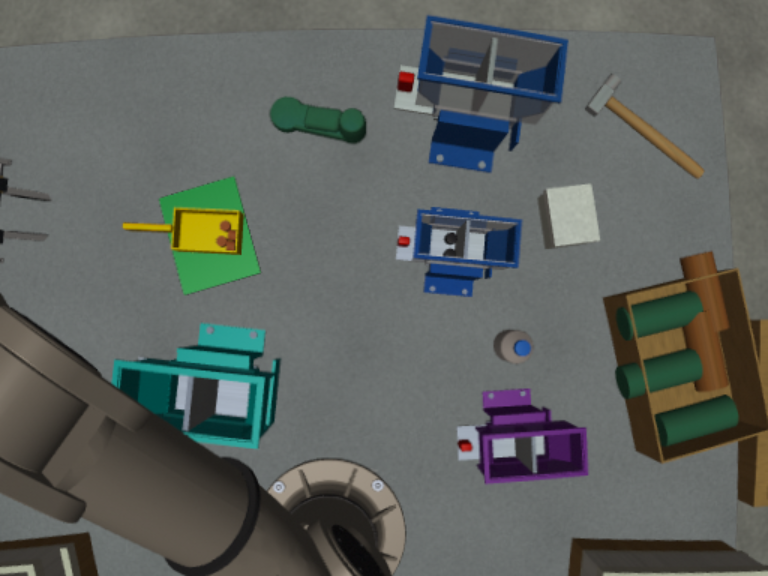

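View pics/w16.png

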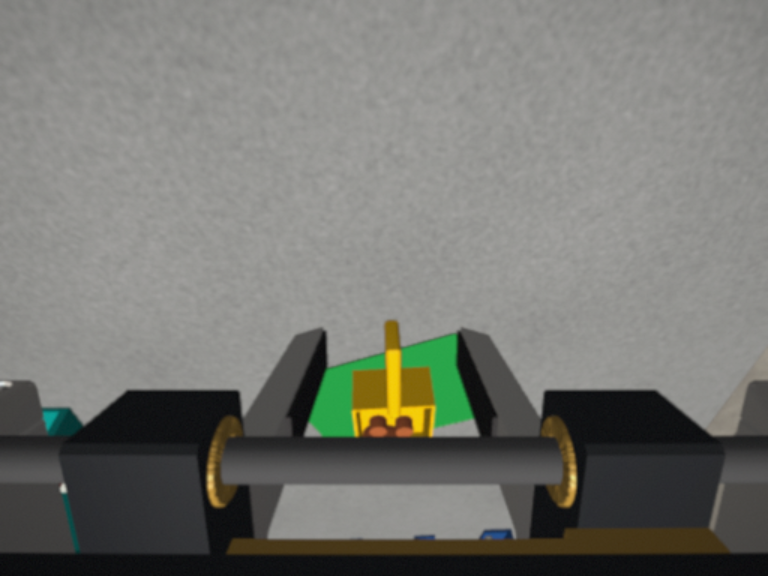

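View pics/s16.png

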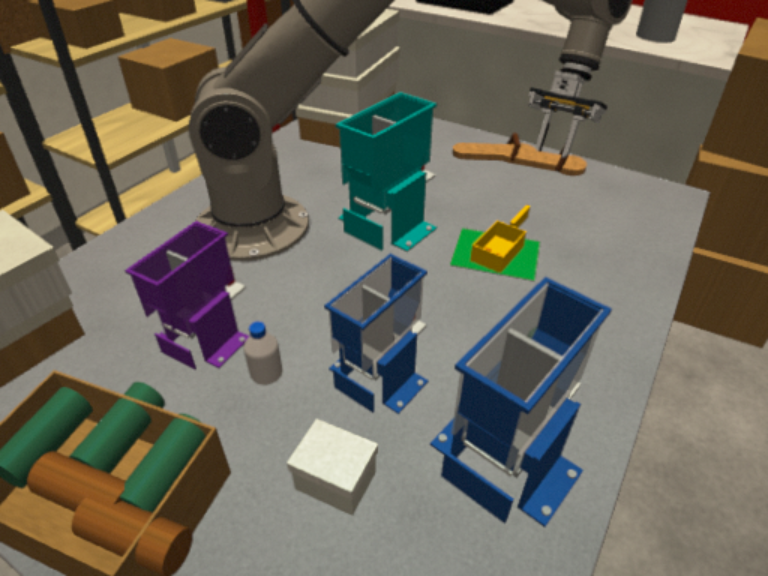

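Run:
```python
from h import *
c=arm.capture("top")
a=cv2.resize(cv2.cvtColor(c["img"][130:185,75:175],cv2.COLOR_RGB2BGR),None,fx=7,fy=5,interpolation=cv2.INTER_CUBIC)
b=cv2.resize(cv2.cvtColor(c["img"][135:190,260:360],cv2.COLOR_RGB2BGR),None,fx=7,fy=5,interpolation=cv2.INTER_CUBIC)
cv2.imwrite("pics/fin.png",np.vstack([a,b]))
```

```text
(no output)
```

View pics/fin.png

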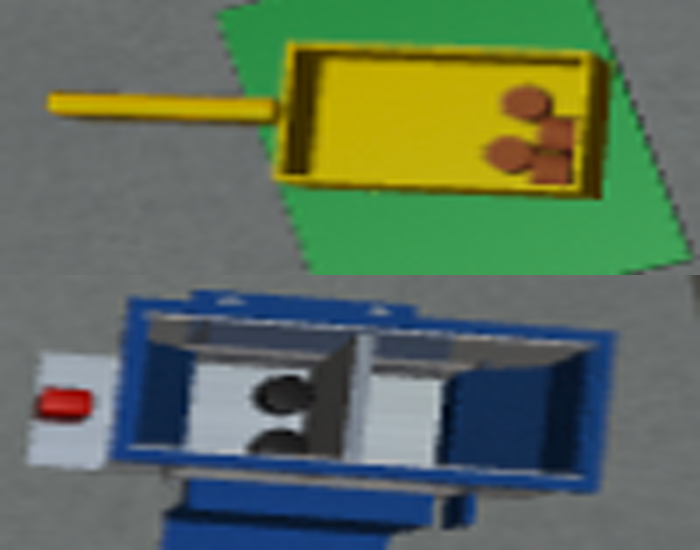

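Four brown plugs are in the tray on the mat, upper panel (525–560, 100–165). In the lower panel, the gate is shut, the far chamber is empty and black plugs show in the near chamber. I'm handing the job in.

```bash
python3 -c "
from cell import arm
print(arm.close_job())"
```

```text
the job is handed in; nothing more can be done
None
```

I finished the job and handed it in at about 27 s; no verdict was reported.

**What I did:** The moves cannot command a tilt, so I got the gripper to lean by driving the arm gently against its reach limits. I stopped at about 27°, a little under the 30–45° you asked for, and the camera views showed the gripper clear of the hopper wall. I then:
- gripped the red tab and pushed the gate against its stop to get a zero;
- pulled it out about 54 mm, so the brown plugs dropped into the tray, and pushed it shut again;
- drew the tray out about 188 mm by its handle, lifted it and set it on the mat.

**Last checks:**
- **Brown plugs:** all four are visible in the tray.
- **Tray:** it is about 5–7 mm from the mat's centre. Its rim is about 48 mm high, as expected for a tray standing on the mat. The depth fit gave a slope of about 0.035 rad, but it took in part of the handle, so I don't fully trust it.
- **Gate:** the tab is back at the shut position, and when I shut it the arm went about 1 mm past where the stop was first felt. The top and wrist cameras differ by about 3 mm on positions here.
- **Black plugs:** only two are visible from above. The other two were hidden from above throughout, so I infer they are still there.
- **Shoe last, glue bottle and carton:** they look unmoved.

**Possible problem:** early on, the wrist force briefly read about 111 N, close to the 120 N limit. A shoulder joint was stopping at its range limit at that moment. I took it as a jolt from stopping rather than a contact, because the force was gone after the next small move and pointed the wrong way for a collision. I did not confirm this.

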